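Hang the blue glaze sample face outward

TASK

Take the blue sample tile out of the drying rack and hang it by its hole on the free hook of the display rail, glazed face outward (away from the rail, towards the robot), hanging straight and still when you let go. If its glazed face was turned to the rack's centre board, you can stand the tile in the grey slotted block to change your grip. Leave the red tile, the two samples already hanging and the other pottery as they are.

Things in the scene. Friction and masses are not known exactly. Their poses are not given: they have to be found in the camera images.
- blue_tile: Loose white ceramic sample plate 54 mm wide (y), 112 mm high (z), 8 mm thick (x), 100 g, upright in one slot of the rack. Its -x face is the marked one: blue glaze with a yellow ring and line; its back (+x) is bare white. A hole 22 mm wide, 24 mm high goes through it from z = 79 to 103 mm, centred in y. Origin: centre of the bottom edge. Best held high by its side edges, clear of the hook.
- hook_root (a point): Root of the free hook on the rail's front, 200 mm above the table; x points into the rail, z up. A 6 mm round steel bar runs 30 mm out along -x, then 8 mm more while rising 9 mm to an upturned tip (top 12 mm above the bar's axis). Left, middle or right of three hooks 110 mm apart; the other two carry samples of the blue tile's size, hung 19 mm out.
- rail_frame: Fixed display rail, front at -x, origin on the table midway. 20 mm posts at y = +-200 mm, 330 mm high; hook bar 26 mm high at height 200 mm; header board from 255 to 330 mm; bar and board span the posts, x from -10 to +10 mm; open below the bar. Feet reach 45 mm to -x. A vertical gripper hits the header above a hook: lean the tool 25 to 45 degrees back.
- rack: Fixed plywood rack, origin under its centre. Base 130 (x) by 85 mm, 12 mm thick; upright centre board 10 mm thick in x, top at 172 mm. Slots along y at x = -38 and +38 mm, 46 mm long, 11 wide, 18 deep, floor at 12 mm height. Blue tile in one, red in the other, both glazed faces to the rack's -x, so at +38 the glaze looks at the board. Grippers must lean away from the board.
- block: Fixed empty steel block for changing grip, origin under its centre, z up. Base 75 by 75 mm, 12 mm thick; one slot along y at x = 0, 46 mm long, 12 mm wide, floor at 12 mm height, walls up to 32 mm, and above them a flared mouth, up to 42 mm, widening to about 26 mm. The tile fits either way round.
- red_tile: Loose sample of the same size and make with a red face, in the other slot of the rack; to be left there.
- sample_a (a joint): Swing of the hanging brown sample about its hook (rad, 0 = hanging straight).
- sample_b (a joint): Swing of the hanging green sample about its hook (rad, 0 = hanging straight).
- mug_a: White mug, 72 mm across, 75 mm high, standing in the middle of the table; bystander. Origin: centre of its foot.
- mug_b: White mug, 76 mm across, 80 mm high, at the left; bystander. Origin: centre of its foot.
- saucers: Stack of white saucers, 132 mm across, 44 mm high, at the right; bystander. Origin: centre of its foot.
- sugar_pot: White lidded pot, 72 mm across, 75 mm high, at the right; bystander. Origin: centre of its foot.
- bowl: White bowl, 110 mm across, 50 mm high, at the left; bystander. Origin: centre of its foot.
- brush: Brush lying in front of the robot, under 30 mm high; bystander.
There are look-alikes about, which are no part of the job. Leave any green, orange or pink look-alike of the blue_tile alone.

How it is judged:
On the way:
1. the blue tile is lifted out of the rack (distance of blue_tile from where it was at the start of the episode above 0.06 m), for 0.1 s.
At the end, for the whole second after the job is handed in: Blue tile hangs released and still on the free hook: bar under the top of its hole (within 7 mm), 4-35 mm from the rail, marked face outward within 15 deg, upright within 0.15 rad. Red tile within 20 mm and 0.3 rad, other pottery and brush within 30 mm, hung samples within 0.2 rad of straight (x of hook_root in the frame of blue_tile between 0.004 and 0.035 m and y of hook_root in the frame of blue_tile between -0.009 and 0.009 m and z of hook_root in the frame of blue_tile between 0.093 and 0.106 m and angle between the x axis of blue_tile and the x axis of hook_root, either way round below 0.26 rad and angle between blue_tile's own z axis and vertical below 0.15 rad and linear speed of blue_tile below 0.03 m/s and contact force between blue_tile and the fingers below 0.05 N and distance of red_tile from where it was at the start of the episode below 0.02 m and angle between red_tile's own z axis and vertical below 0.3 rad and distance of each of mug_a, mug_b, saucers, sugar_pot, bowl, brush from where it was at the start of the episode below 0.03 m and value of joint sample_a between -0.2 and 0.2 rad and value of joint sample_b between -0.2 and 0.2 rad); the robot touches nothing.
It fails at once if the red tile is pulled from or knocked out of its slot (distance of red_tile from where it was at the start of the episode above 0.03 m).
It fails at once if a hanging sample is knocked more than 0.5 rad (value of joint any of sample_a, sample_b above 0.5 rad or value of joint any of sample_a, sample_b below -0.5 rad).
It fails at once if other pottery or the brush is pushed more than 40 mm (distance of any of mug_a, mug_b, saucers, sugar_pot, bowl, brush from where it was at the start of the episode above 0.04 m).
It also fails if it takes over 72 s, if anything falls off the work surface, if the arm or the gripper's body presses on something with over 40 N, if the wrist force passes 120 N, or if a joint passes its speed limit or range.

ROBOT

A 6-joint arm with a two-finger parallel gripper is mounted at the origin on the work surface. World frame = base frame: x ahead of the robot, y to its left, z up, the work surface at z = 0. Lengths are in m, angles in rad, forces in N, time in s.
With the tool pointing down it reaches from about 0.35 to 0.85 m from the base axis. Payload 8.1 kg.
Tool frame: the origin (TCP) lies at the very end of the fingers, on their centre line; the grasp point (between the pads) lies 19 mm behind it; z points along the fingers, y is the direction in which the jaws open and shut (so a half turn about z gives the same grasp; the last joint's range is limited). The gripper opens to 93 mm and grips with 3 to 60 N. Pads are 15 mm wide; open, the fingers measure 128 mm over their backs; the gripper's body (75 mm by 188 mm) begins 65 mm behind the grasp point.
Start: joints at [1.092, 0.13, 1.488, -0, 1.523, -0.085], TCP at [0.23, 0.554, 0.219] pointing down, gripper open.
Joint ranges: [-2.96, 2.96], [-0.89, 2.26], [0.02, 2.5], [-1.34, 4.48], [0, 2.73], [-2.66, 2.66]. Speed limits (rad/s): [2.39, 2.39, 2.79, 3.14, 3.14, 3.14].

INTERFACE

Orientations are given as a rotation vector (axis times angle).
In Python, from plant import read_state, read_camera, close_job gives the robot as it stands.
- The arm moves only by the tool jog_arm, never from a script. Its argument "motion" is one flat list of numbers, 7 for each row, row after row: the opening, from 0 (shut) to 1 (fully open), then the shift along the tool's x, y, z scaled (see below), then the turn, a rotation vector about the tool's x, y, z scaled (see below). A call has 1 to 8 rows; each row is the pose to reach, as a shift and turn from the pose measured when the call began, along the tool's axes at that moment; what a row does not reach only later rows make up. The controller multiplies each number of a shift by 0.5 m and each number of a turn by 90 degrees. A row lasts 1/10 s, in which the tool goes at most 50 mm and 8.59 degrees, less where a joint would pass 70% of its speed; a pose out of reach is approached as far as the arm can. A call with a number of a shift or a turn outside -1 to 1 is refused whole. A call with a gripper value outside its range is refused whole. The fingers move at their own pace and stop on an object; "grip_force" is the grip in N (left out, the last holds). Time passes only in rows, so rows that repeat a pose let the fingers close. It gives the time, the measured TCP pose, the force and the opening at its end, in the units of the state.
- read_state(): the state, without advancing time (a new reading comes with each control period).
- read_camera(name): name is "side" or "top" or "wrist"; returns a dict with "frame" (400x640x3 uint8, red, green, blue), "vertical_fov" (degrees; the focal length in pixels is half the picture's height over the tangent of half this angle, whatever the lens; pixels are square), "cx", "cy" (the principal point, pixels), "world_from_camera" (4x4, takes a point from camera to world coordinates); the wrist camera has in their place "hand_eye" (4x4, takes a point from camera to tool coordinates, whose origin is the TCP and whose axes are the flange's). Camera axes: x right, y down, z forward; pixel columns grow to the right and rows downward; lengths in m; the calibration is good to about 2 mm. A picture is of the moment at which its call begins: read the wrist's pose just before it. There is no depth.
- close_job(): hands the job in, once; it reports no verdict.
The state is a dict: "t": time; "q": joint angles; "dq": joint speeds; "joint_torque": joint torques, N m; "tool_pos": TCP position; "orientation": TCP orientation; "force": force on the tool from outside, world axes, zero at the start; "wrist_torque": the same for the moment, N m; "opening": finger opening in m.
Only numpy, scipy, OpenCV 4.12 (cv2) and the standard library are available. Lean on these libraries where they do the work, as an engineer would, in place of code of your own. Each camera call takes 0.05 s, during which the arm holds its last target.

## Working session

There is one attempt and no reset: what is moved stays moved. The work goes in short steps, Python scripts to look and compute and a tool call to move; the robot and the scene stay as the last step left them, time stands still between calls to the robot, and variables do not carry over. Pictures are saved under pics/ and viewed, and the job is handed in when it is done.

Besides the shell and the picture viewer there is one more tool, called after "Request:" as name(argument=value, ...) on one line, values as JSON. jog_arm: Moves the arm, as the interface text tells. Its arguments: {"type":"object","properties":{"motion":{"type":"array","items":{"type":"number"}},"grip_force":{"type":"number"}},"required":["motion"]}

```bash
ls; mkdir -p pics
python3 - <<'E'
from plant import *
import cv2
s=read_state();print(s)
for n in ["side","top","wrist"]:
    c=read_camera(n)
    cv2.imwrite(f"pics/{n}0.png",c["frame"][:,:,::-1])
    print({k:v for k,v in c.items() if k!="frame"})
E
```

```text
pics
{'t': 0.0, 'q': array([ 1.09163218e+00,  1.31148122e-01,  1.48927738e+00, -1.60488951e-06,
        1.52301852e+00, -8.54040484e-02]), 'dq': array([-9.35503074e-04,  2.67896255e-04,  1.38990788e-04,  1.03883053e-04,
       -2.24122927e-04,  8.69967640e-05]), 'joint_torque': array([ 2.15081136e-04, -5.59832704e+01, -4.91752195e+01,  7.69208092e-02,
        3.52566631e-02, -9.47326544e-05]), 'tool_pos': array([0.22991308, 0.55357695, 0.2175963 ]), 'orientation': array([-6.14427920e-01, -3.08039683e+00,  2.79328048e-03]), 'force': array([0.38469889, 0.07242186, 0.51527495]), 'wrist_torque': array([ 1.55935394e-02, -3.79499801e-05, -1.64769360e-02]), 'opening': 0.09284859876458897}
{'vertical_fov': 49.22077511748857, 'cx': 324.0176828090614, 'cy': 193.62276669521344, 'world_from_camera': array([[ 0.73647102, -0.46632814,  0.49004948, -0.07784026],
       [-0.6764102 , -0.49808811,  0.54256565, -0.64729604],
       [-0.00892581, -0.73105835, -0.68225657,  0.93664002],
       [ 0.        ,  0.        ,  0.        ,  1.        ]])}
{'vertical_fov': 57.76348159407185, 'cx': 322.2293748030511, 'cy': 200.26223222611569, 'world_from_camera': array([[ 2.03570291e-02, -9.83513877e-01,  1.79683180e-01,
         3.23326385e-01],
       [-9.99792261e-01, -1.98434775e-02,  4.65521978e-03,
        -2.17502608e-02],
       [-1.01293411e-03, -1.79740619e-01, -9.83713517e-01,
         1.06373785e+00],
       [ 0.00000000e+00,  0.00000000e+00,  0.00000000e+00,
         1.00000000e+00]])}
{'vertical_fov': 64.88466205640586, 'cx': 319.0913390720032, 'cy': 196.53873429253696, 'hand_eye': array([[-1.86076365e-03, -9.61787980e-01, -2.73789005e-01,
         7.57142046e-02],
       [ 9.99997550e-01, -2.11794332e-03,  6.43756069e-04,
         5.87501038e-04],
       [-1.19902644e-03, -2.73787136e-01,  9.61789565e-01,
        -1.66956901e-01],
       [ 0.00000000e+00,  0.00000000e+00,  0.00000000e+00,
         1.00000000e+00]])}
```

View pics/side0.png

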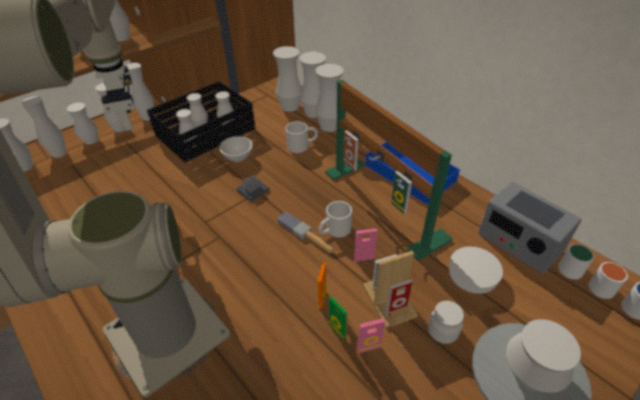

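View pics/top0.png

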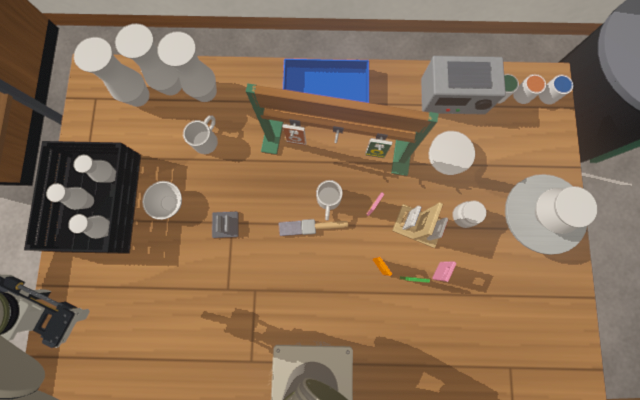

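View pics/wrist0.png

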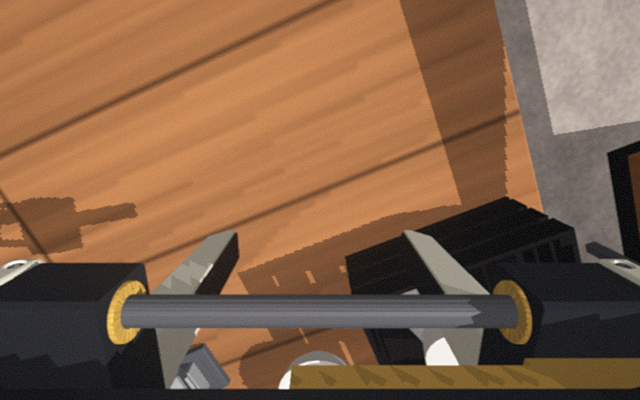

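Run:
```python
import cv2
t=cv2.imread("pics/top0.png"); s=cv2.imread("pics/side0.png")
cv2.imwrite("pics/t_rack.png",cv2.resize(t[170:300,350:510],None,fx=5,fy=5,interpolation=2)[:600])
cv2.imwrite("pics/t_rail.png",cv2.resize(t[75:185,235:445],None,fx=3.8,fy=3.8,interpolation=2)[:600])
cv2.imwrite("pics/t_block.png",cv2.resize(t[200:250,200:250],None,fx=10,fy=10,interpolation=2)[:600])
cv2.imwrite("pics/s_rack.png",cv2.resize(s[225:365,300:460],None,fx=4.2,fy=4.2,interpolation=2)[:600])
cv2.imwrite("pics/s_rail.png",cv2.resize(s[70:265,310:470],None,fx=3,fy=3,interpolation=2)[:600])
```

```text
(no output)
```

View pics/t_rack.png

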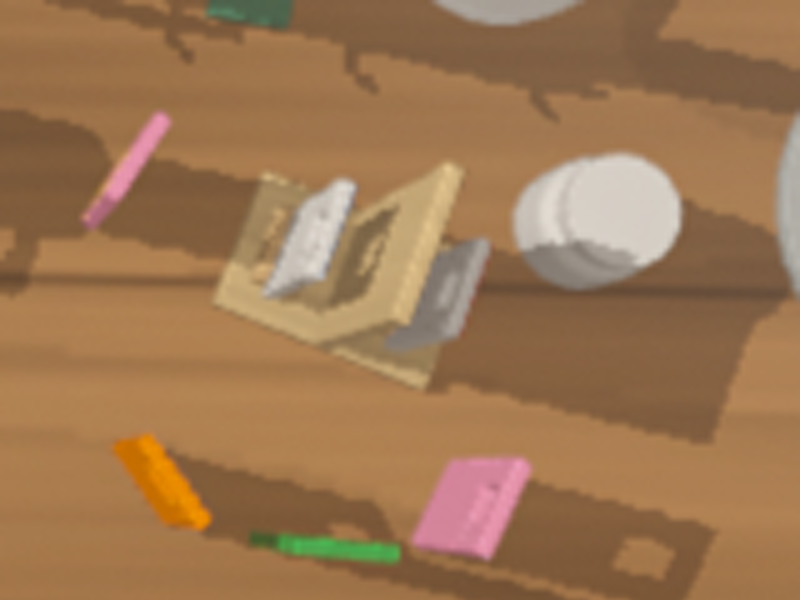

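View pics/t_rail.png

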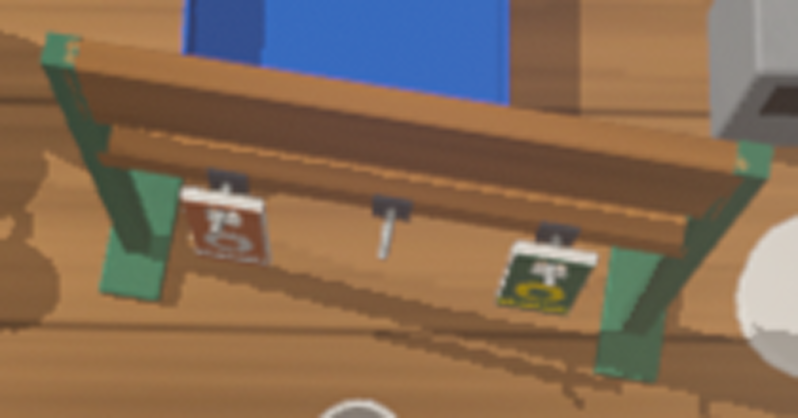

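View pics/t_block.png

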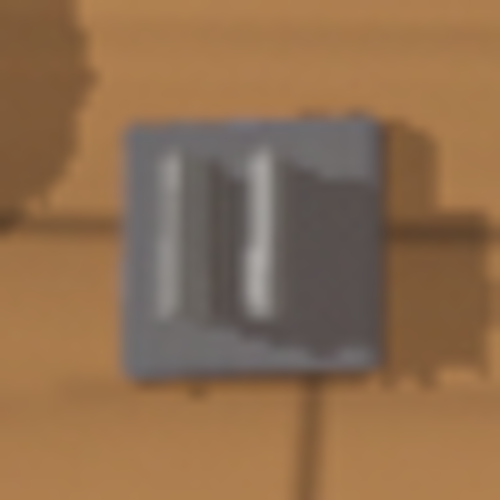

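View pics/s_rack.png

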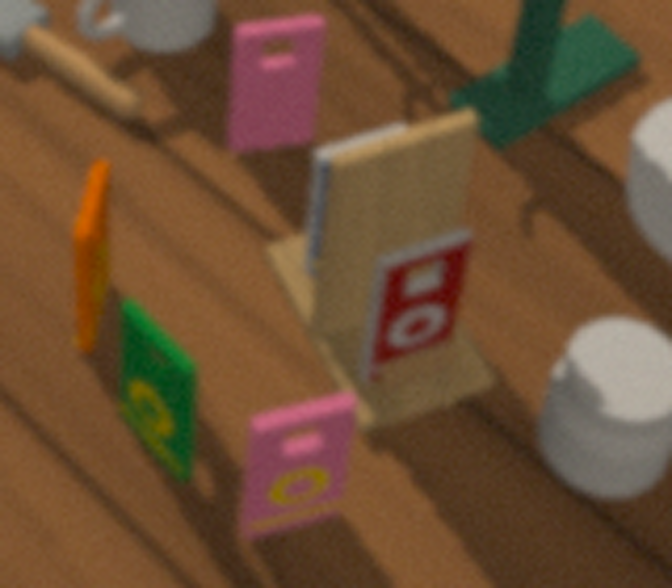

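View pics/s_rail.png

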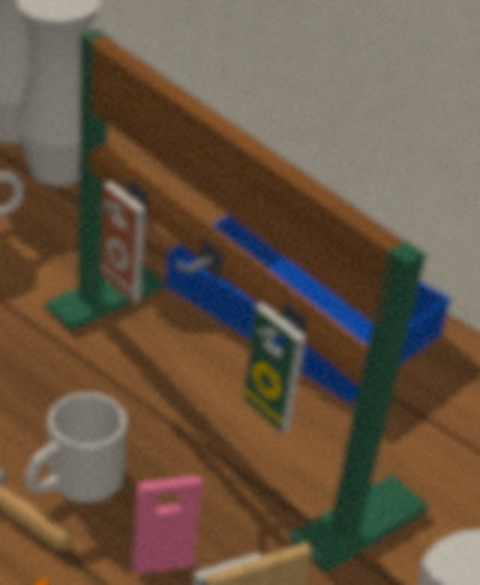

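```bash
cat > h.py <<'E'
import numpy as np,cv2
from scipy.spatial.transform import Rotation as Ro
from plant import *
def cam(n):
    c=read_camera(n); H=c["frame"].shape[0]
    f=H/2/np.tan(np.radians(c["vertical_fov"])/2)
    c["K"]=np.array([[f,0,c["cx"]],[0,f,c["cy"]],[0,0,1]]);return c
def wcam():
    s=read_state(); c=cam("wrist"); T=np.eye(4)
    T[:3,:3]=Ro.from_rotvec(s["orientation"]).as_matrix();T[:3,3]=s["tool_pos"]
    c["world_from_camera"]=T@c["hand_eye"];return c
def proj(c,P):
    P=np.atleast_2d(P);T=np.linalg.inv(c["world_from_camera"])
    q=P@T[:3,:3].T+T[:3,3];u=q@c["K"].T;return u[:,:2]/u[:,2:]
def onz(c,uv,z):
    uv=np.atleast_2d(uv);T=c["world_from_camera"]
    d=np.c_[uv,np.ones(len(uv))]@np.linalg.inv(c["K"]).T@T[:3,:3].T
    return T[:3,3]+d*((z-T[2,3])/d[:,2])[:,None]
def W(pose,P):  # pose x,y,yaw ; local pts
    P=np.atleast_2d(P).astype(float);a=pose[2];c,s=np.cos(a),np.sin(a)
    return np.c_[pose[0]+c*P[:,0]-s*P[:,1],pose[1]+s*P[:,0]+c*P[:,1],P[:,2]]
def box(x0,x1,y0,y1,z0,z1):
    v=np.array([[x,y,z] for x in(x0,x1) for y in(y0,y1) for z in(z0,z1)])
    e=[(i,j) for i in range(8) for j in range(i+1,8) if bin(i^j).count("1")==1]
    return v[np.array(e)]  # segments
RACK=np.concatenate([box(-.065,.065,-.0425,.0425,0,.012),box(-.005,.005,-.0425,.0425,.012,.172),box(.034,.042,-.027,.027,.012,.124)])
RAIL=np.concatenate([box(-.01,.01,-.21,-.19,0,.33),box(-.01,.01,.19,.21,0,.33),box(-.01,.01,-.19,.19,.187,.213),box(-.01,.01,-.19,.19,.255,.33)])
BLOCK=np.concatenate([box(-.0375,.0375,-.0375,.0375,0,.012),box(-.013,.013,-.023,.023,.032,.042)])
def draw(c,pose,segs,roi,sc,fn,off=(0,0,0)):
    x0,y0,x1,y1=roi
    im=cv2.resize(c["frame"][y0:y1,x0:x1,::-1],None,fx=sc,fy=sc,interpolation=cv2.INTER_CUBIC).copy()
    for s in segs:
        u=(proj(c,W(pose,s)+np.array(off))+.5-[x0,y0])*sc
        cv2.line(im,*[tuple(int(v) for v in p) for p in u],(255,0,255),1,cv2.LINE_AA)
    cv2.imwrite(fn,im)
E
python3 - <<'E'
from h import *
t=cam("top")
c=onz(t,[(403,204.4),(393,230.4),(435.6,247.6)],.012);print(c,np.linalg.norm(c[0]-c[1]),np.linalg.norm(c[1]-c[2]))
v=c[1]-c[2];yaw=np.arctan2(v[1],v[0]);ctr=(c[0]+c[2])/2;print(ctr,yaw)
b=onz(t,[(212.5,212.3),(238.3,212),(238.3,237.5),(213,237.8)],.012);print(b,b.mean(0))
r=onz(t,[(247,88.5),(438.3,118)],.33);print(r,r.mean(0),np.linalg.norm(r[0]-r[1]),)
r=onz(t,[(247+4,86),(434,115)],.33);v=r[0]-r[1];print(r.mean(0),np.arctan2(-v[0],v[1]))
E
```

```text
[[ 0.50785593 -0.25460256  0.012     ]
 [ 0.43062692 -0.22406769  0.012     ]
 [ 0.38349752 -0.34594181  0.012     ]] 0.0830463672546479 0.13066936177880098
[ 0.44567672 -0.30027218  0.012     ] 1.2018029100320837
[[0.47307443 0.30414888 0.012     ]
 [0.47549117 0.22855792 0.012     ]
 [0.40096206 0.22393485 0.012     ]
 [0.39861087 0.29712491 0.012     ]] [0.43703463 0.26344164 0.012     ]
[[ 0.70171901  0.15076787  0.33      ]
 [ 0.64174599 -0.26359752  0.33      ]] [ 0.6717325  -0.05641483  0.33      ] 0.41868297912576663
[ 0.67808585 -0.05612167  0.33      ] -0.1484295078668709
```

Run:
```python
from h import *
t=cam("top");s=cam("side")
rk=(.4457,-.3003,1.2018);rl=(.676,-.056,-.146);bl=(.437,.2635,np.pi/2+.06)
draw(t,rk,RACK,(380,170,480,270),6,"pics/o1.png")
draw(s,rk,RACK,(350,240,430,330),6,"pics/o2.png")
draw(t,rl,RAIL,(235,75,445,185),3.8,"pics/o3.png")
draw(s,rl,RAIL,(310,70,470,265),3,"pics/o4.png")
draw(t,bl,BLOCK,(200,200,250,250),10,"pics/o5.png")
draw(s,bl,BLOCK,(225,165,285,215),10,"pics/o6.png")
def cat(o,a,b):
    a=cv2.imread(a);b=cv2.imread(b);h=max(a.shape[0],b.shape[0])
    f=lambda i:cv2.copyMakeBorder(i,0,h-i.shape[0],0,0,0)
    z=np.hstack([f(a),f(b)]);k=min(1,800/z.shape[1]);cv2.imwrite(o,cv2.resize(z,None,fx=k,fy=k,interpolation=cv2.INTER_AREA))
cat("pics/c1.png","pics/o1.png","pics/o2.png")
cat("pics/c3.png","pics/o5.png","pics/o6.png")
```

```text
(no output)
```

View pics/c1.png

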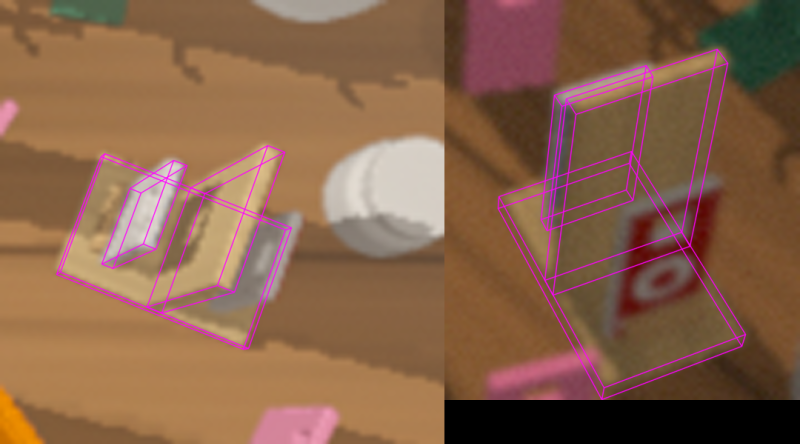

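View pics/o3.png

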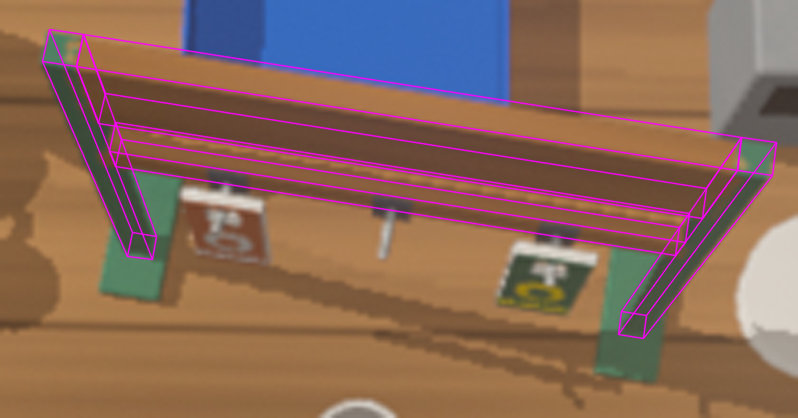

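View pics/o4.png

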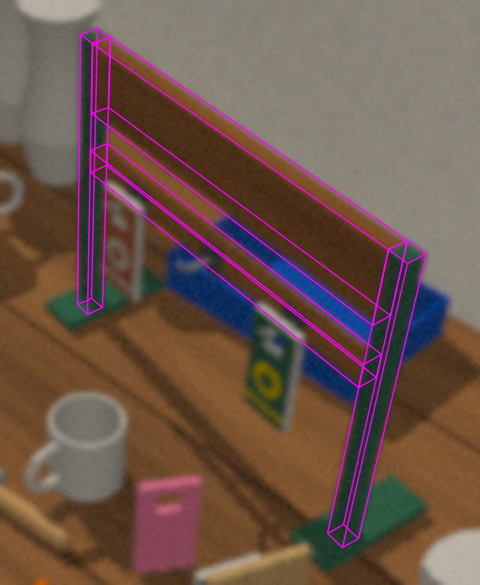

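View pics/c3.png

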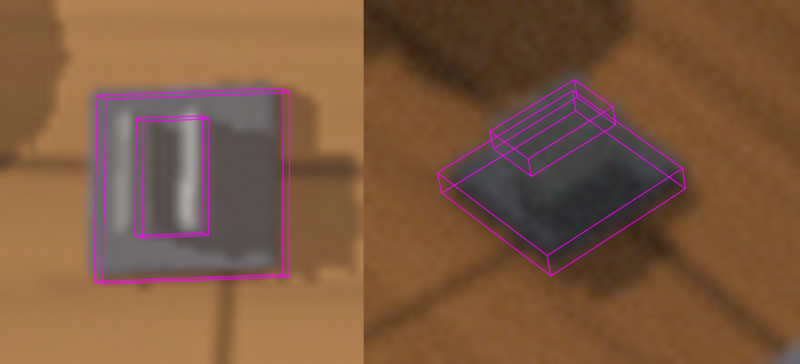

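```bash
cat >> h.py <<'E'
def Rm(ztool,ytool):
    z=np.array(ztool,float);z/=np.linalg.norm(z);y=np.array(ytool,float);y-=z*(y@z);y/=np.linalg.norm(y)
    return np.c_[np.cross(y,z),y,z]
def go(p,R=None):
    s=read_state();R0=Ro.from_rotvec(s["orientation"]).as_matrix();R=R0 if R is None else R
    sh=R0.T@(np.array(p)-s["tool_pos"])/.5;tu=Ro.from_matrix(R0.T@R).as_rotvec()/(np.pi/2)
    print("t",s["t"],"shift",sh.round(4),"turn",tu.round(4),"rows>=",max(np.linalg.norm(sh)*10,np.linalg.norm(tu)*90/8.59).round(1))
    return s
E
python3 - <<'E'
from h import *
go([.483,.244,.30])
E
```

```text
t 0.3 shift [-0.7049 -0.3784 -0.1633] turn [0. 0. 0.] rows>= 8.2
```

Request:
jog_arm(motion=[1,-0.705,-0.378,-0.163,0,0,0,1,-0.705,-0.378,-0.163,0,0,0,1,-0.705,-0.378,-0.163,0,0,0,1,-0.705,-0.378,-0.163,0,0,0,1,-0.705,-0.378,-0.163,0,0,0,1,-0.705,-0.378,-0.163,0,0,0,1,-0.705,-0.378,-0.163,0,0,0,1,-0.705,-0.378,-0.163,0,0,0])

```text
t: 1.1
tool_pos: [0.479, 0.2486, 0.2988]
orientation: [0.614, 3.081, -0.0]
force: [1.0, 0.0, 0.1]
opening: 0.0932
```

Run:
```python
from h import *
s=read_state();print(s["q"].tolist(),s["tool_pos"],s["orientation"],s["t"],abs(s["dq"]).max())
c=wcam();cv2.imwrite("pics/w1.png",c["frame"][:,:,::-1])
draw(c,(.437,.2635,np.pi/2+.06),BLOCK,(0,0,640,400),1.25,"pics/w1o.png")
```

```text
[0.38402913198297534, -0.052825008207593845, 1.531448459820004, -0.00036393897763308485, 1.6629285037367387, -0.7930595563519782] [0.4789844  0.24862856 0.29882592] [ 6.14454072e-01  3.08067966e+00 -4.40765064e-04] 1.1 0.8878499068063708
```

View pics/w1o.png

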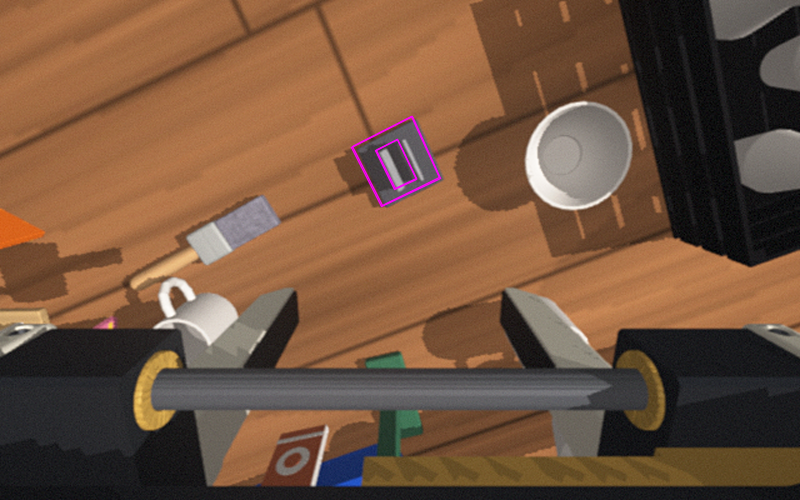

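Run:
```python
from h import *
for i in range(4): read_camera("wrist")
s=read_state();print(s["q"].tolist(),s["tool_pos"].tolist(),s["orientation"],s["t"],abs(s["dq"]).max())
c=wcam()
draw(c,(.437,.2655,np.pi/2+.05),BLOCK,(275,85,360,170),7,"pics/w2o.png")
```

```text
[0.38782814413077865, -0.052232098732624355, 1.5324433639401247, 0.00016107385073460708, 1.6623822761654334, -0.7882732410341428] [0.4777841913118842, 0.25055655837608587, 0.2979536251500495] [-6.15765329e-01 -3.07971407e+00  6.58157479e-04] 1.35 0.03491663885570473
```

View pics/w2o.png

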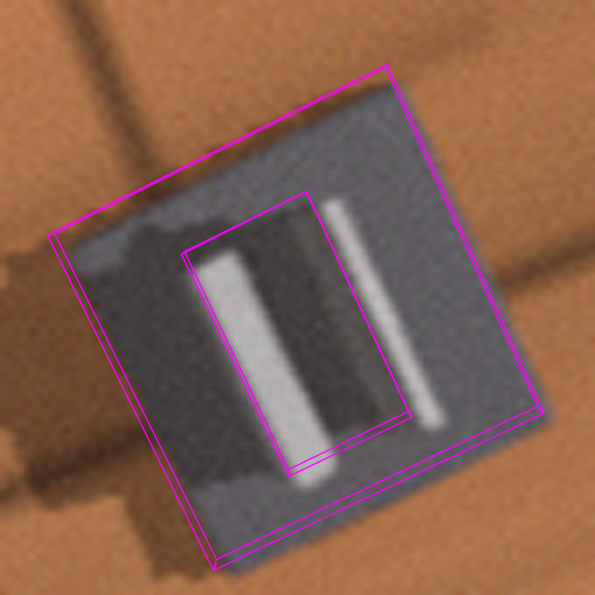

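Run:
```python
from h import *
c=wcam()
uv=np.array([(398,80),(548,412),(232,575),(72,245)])/7+[275,85]-.5
b=onz(c,uv,.012);print(b,b.mean(0))
for i in range(4):
    v=b[(i+1)%4]-b[i];print(np.linalg.norm(v),np.degrees(np.arctan2(v[1],v[0])))
w=onz(c,np.array([(333,200),(432,425),(225,258),(315,482)])/7+[275,85]-.5,.042);print(w,w.mean(0))
m=b.mean(0)
draw(c,(m[0],m[1],np.pi/2+.035),np.concatenate([BLOCK,box(-.006,.006,-.023,.023,.012,.032)]),(275,85,360,170),7,"pics/w3o.png")
```

```text
[[0.40052968 0.30218626 0.012     ]
 [0.47212253 0.30621583 0.012     ]
 [0.4782376  0.23348005 0.012     ]
 [0.4045838  0.23027644 0.012     ]] [0.4388684  0.26803964 0.012     ]
0.07170616357056399 3.2214678467604996
0.07299238141531983 -85.19430705056047
0.07372344116830985 -177.50946182876487
0.07202400748660848 93.22679734059838
[[0.41604594 0.28167047 0.042     ]
 [0.46164385 0.28322768 0.042     ]
 [0.41795796 0.25903429 0.042     ]
 [0.46309335 0.25844924 0.042     ]] [0.43968527 0.27059542 0.042     ]
```

View pics/w3o.png

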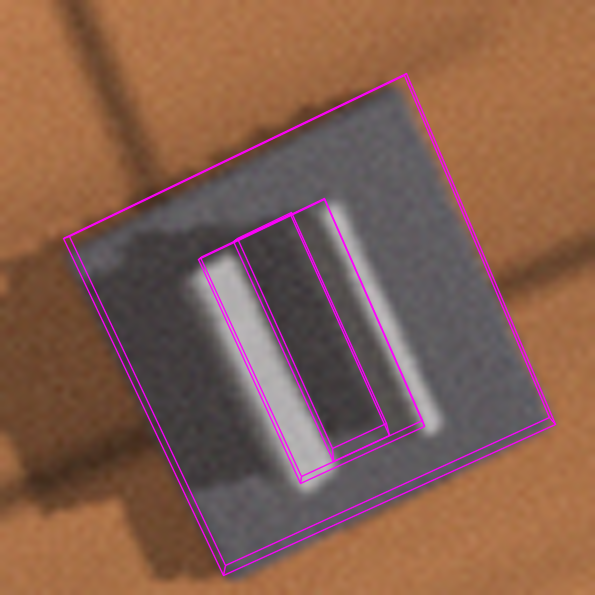

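Run:
```python
from h import *
a=1.2018
go([.45,-.30,.32],Rm([0,0,-1],[np.sin(a),-np.cos(a),0]))
```

```text
t 1.45 shift [-0.3715 -1.0399 -0.0439] turn [-0.001  -0.      0.9852] rows>= 11.1
```

Request:
jog_arm(motion=[1,-0.35,-0.98,-0.04,0,0,0.985,1,-0.35,-0.98,-0.04,0,0,0.985,1,-0.35,-0.98,-0.04,0,0,0.985,1,-0.35,-0.98,-0.04,0,0,0.985,1,-0.35,-0.98,-0.04,0,0,0.985,1,-0.35,-0.98,-0.04,0,0,0.985,1,-0.35,-0.98,-0.04,0,0,0.985,1,-0.35,-0.98,-0.04,0,0,0.985])

```text
t: 2.25
tool_pos: [0.4574, -0.149, 0.3135]
orientation: [-2.25, -2.192, 0.001]
force: [0.7, 0.2, -0.0]
opening: 0.0929
```

Run:
```python
from h import *
a=1.2018
go([.45,-.30,.32],Rm([0,0,-1],[np.sin(a),-np.cos(a),0]))
s=read_state();print(s["q"],s["tool_pos"])
```

```text
t 2.25 shift [-0.3023 -0.0068 -0.0129] turn [-0.0004  0.0004  0.2182] rows>= 3.0
[-4.21004071e-01 -2.13426785e-01  1.65166477e+00 -7.06745446e-04
  1.70382262e+00 -3.94879062e-01] [ 0.45737884 -0.14899503  0.31345211]
```

Request:
jog_arm(motion=[1,-0.302,-0.007,-0.013,0,0,0.218,1,-0.302,-0.007,-0.013,0,0,0.218,1,-0.302,-0.007,-0.013,0,0,0.218,1,-0.302,-0.007,-0.013,0,0,0.218,1,-0.302,-0.007,-0.013,0,0,0.218,1,-0.302,-0.007,-0.013,0,0,0.218])

```text
t: 2.85
tool_pos: [0.4505, -0.298, 0.3198]
orientation: [-2.588, -1.78, 0.001]
force: [-1.1, -0.1, 0.4]
opening: 0.093
```

Run:
```python
from h import *
s=read_state();print(s["q"].tolist(),s["tool_pos"].tolist(),s["orientation"],s["t"],abs(s["dq"]).max())
c=wcam()
draw(c,(.4457,-.3003,1.2018),RACK,(0,0,640,400),1.25,"pics/w4o.png")
```

```text
[-0.6791610215417813, -0.050410230713868354, 1.4914794169134789, -0.00026883967878377907, 1.7014956881724943, -0.3131604592535291] [0.45052334659388793, -0.2980240902648404, 0.31978173057037795] [-2.58793311e+00 -1.77955878e+00  8.36675558e-04] 2.85 0.012752337233134523
```

View pics/w4o.png

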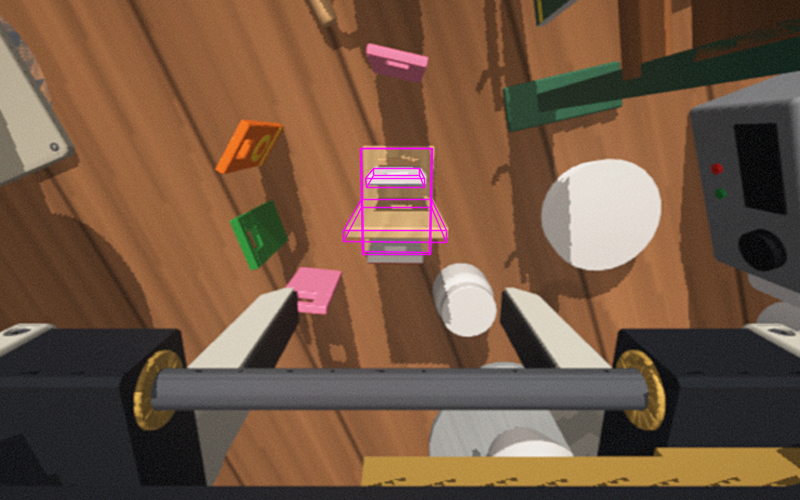

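Run:
```python
from h import *
c=wcam()
draw(c,(.4457,-.3003,1.2018),RACK,(270,105,370,215),7,"pics/w5o.png")
draw(c,(.4457,-.3003,1.2018),RACK[:0],(270,105,370,215),5.4,"pics/w5.png")
# fit kinematics
from scipy.optimize import least_squares
D=[([1.09163218,.131148122,1.48927738,0,1.52301852,-.0854],[.22991308,.55357695,.2175963]),
([0.38782814413077865, -0.052232098732624355, 1.5324433639401247,0.00016,1.6623822761654334,-.788],[0.4777841913118842, 0.25055655837608587, 0.2979536251500495]),
([-0.6791610215417813, -0.050410230713868354, 1.4914794169134789,-.00027,1.7014956881724943,-.313],[0.45052334659388793, -0.2980240902648404, 0.31978173057037795]),
([-0.421,-.21342,1.65166,-.0007,1.70382,-.39488],[.45738,-.149,.31345])]
def fk(q,p):
    a,d,e,L1,L2=p; s=q[1]+q[2]
    v=np.array([a+L1*np.sin(q[1])+L2*np.sin(s),d,e+L1*np.cos(q[1])+L2*np.cos(s)])
    return Ro.from_euler('z',q[0]).apply(v)
r=least_squares(lambda p:np.concatenate([fk(q,p)-x for q,x in D]),[.05,.05,.2,.45,.5])
print(r.x,r.fun.round(4))
```

```text
[ 0.00117893  0.05112223 -0.08624174  0.3343242   0.55488484] [ 0.0009  0.0016  0.0001 -0.0006 -0.0004 -0.0001 -0.0025  0.002  -0.0003
  0.002  -0.0007  0.0004]
```

View pics/w5o.png

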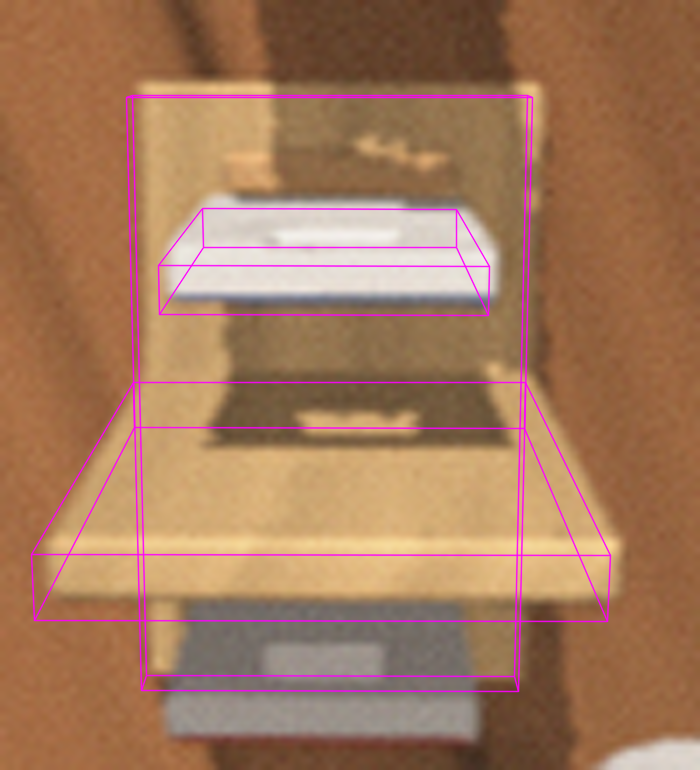

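View pics/w5.png

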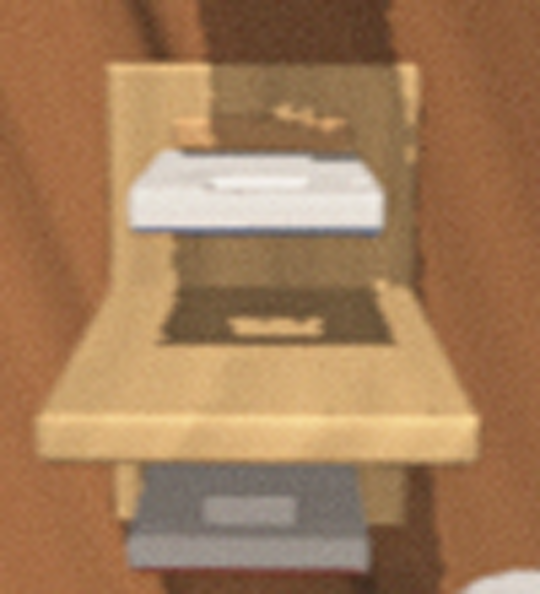

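Run:
```python
from h import *
from scipy.optimize import least_squares
c=wcam()
k=lambda l:np.array(l)/7+[270,105]-.5
# tool y = -rack y ; image right = tool y
B=[(.005,.0425,.172),(.005,-.0425,.172),(-.005,.0425,.172),(-.005,-.0425,.172),(.065,.0425,.012),(.065,-.0425,.012)]
Bu=k([(50,538),(618,538),(48,598),(615,598),(140,84),(538,84)])
r=least_squares(lambda p:(proj(c,W(p,B))-Bu).ravel(),[.4457,-.3003,1.2018]);print(r.x,r.fun.round(1))
T=[(.004,.027,.124),(.004,-.027,.124),(-.004,.027,.124),(-.004,-.027,.124)]
Tu=k([(168,250),(494,250),(164,298),(497,298)])
r2=least_squares(lambda p:(proj(c,W(p,T))-Tu).ravel(),[.46,-.265,1.2018]);print(r2.x,r2.fun.round(1))
d=r2.x-r.x;a=r.x[2];print("tile in rack",d[0]*np.cos(a)+d[1]*np.sin(a),-d[0]*np.sin(a)+d[1]*np.cos(a))
```

```text
[ 0.44847643 -0.29836315  1.20141972] [-1.  -0.4  0.7 -0.3 -0.3  0.4  0.8  0.6 -0.7 -0.2  0.5 -0.1]
[ 0.46145536 -0.26290586  1.20308748] [-0.4 -0.1  0.3 -0.1  0.3  0.1 -0.2  0.1]
tile in rack 0.03775162744471537 0.0006977648185652694
```

```bash
cat > plan.py <<'E'
from h import *
TILE=(.4615,-.2630,1.203); BLK=(.4390,.2685,np.pi/2+.055)
def pose(t,lean,zg,zbase,adv=.019,sgn=1,flip=False,dz=0,dx=0):
    """t: tile x,y,yaw. lean>0: body towards +x_tile. returns TCP pos,R with tool y=-y_tile (or + if flip)"""
    a=t[2];x=np.array([np.cos(a),np.sin(a),0]);y=np.array([-np.sin(a),np.cos(a),0]);k=np.array([0,0,1.])
    z=-np.cos(lean)*k-np.sin(lean)*x
    R=Rm(z,y if flip else -y)
    g=np.array([t[0],t[1],zbase+zg])+dx*x+dz*k
    return g+adv*z,R
E
python3 - <<'E'
from plan import *
p,R=pose(TILE,np.radians(20),.088,.012); print(p,R)
go(p-R[:,2]*.09,R)
E
```

```text
[ 0.45916344 -0.26906378  0.08214584] [[ 3.37875889e-01  9.33121963e-01 -1.22976766e-01]
 [ 8.76847823e-01 -3.59560011e-01 -3.19146508e-01]
 [-3.42020143e-01 -1.06880405e-18 -9.39692621e-01]]
t 3.0 shift [ 0.1223 -0.0046  0.3071] turn [ 2.000e-04 -2.218e-01  1.200e-03] rows>= 3.3
```

Request:
jog_arm(motion=[1,0.122,-0.005,0.307,0,-0.222,0,1,0.122,-0.005,0.307,0,-0.222,0,1,0.122,-0.005,0.307,0,-0.222,0,1,0.122,-0.005,0.307,0,-0.222,0,1,0.122,-0.005,0.307,0,-0.222,0,1,0.122,-0.005,0.307,0,-0.222,0])

```text
t: 3.6
tool_pos: [0.471, -0.2411, 0.1691]
orientation: [2.399, 1.65, -0.421]
force: [-0.2, -0.2, 0.6]
opening: 0.0932
```

Run:
```python
from plan import *
p,R=pose(TILE,np.radians(20),.088,.012); print(p)
s=go(p,R);print(s["q"].tolist(),s["tool_pos"].tolist(),s["orientation"].tolist(),abs(s["dq"]).max())
c=wcam()
draw(c,(.4485,-.2984,1.2015),RACK,(0,0,640,400),1.25,"pics/w6o.png")
```

```text
[ 0.45916344 -0.26906378  0.08214584]
t 3.6 shift [ 0.0024 -0.0027  0.1842] turn [ 0.0021 -0.0001  0.0008] rows>= 1.8
[-0.3255934625337144, -0.012626548844047698, 1.7703242633878749, -0.35372874143813077, 1.4064387048168634, 0.10275376903798533] [0.471048338045663, -0.24113192616918483, 0.16910500651119323] [2.3994574682552656, 1.6501871578549794, -0.42073423474382243] 0.03307973620683104
```

View pics/w6o.png

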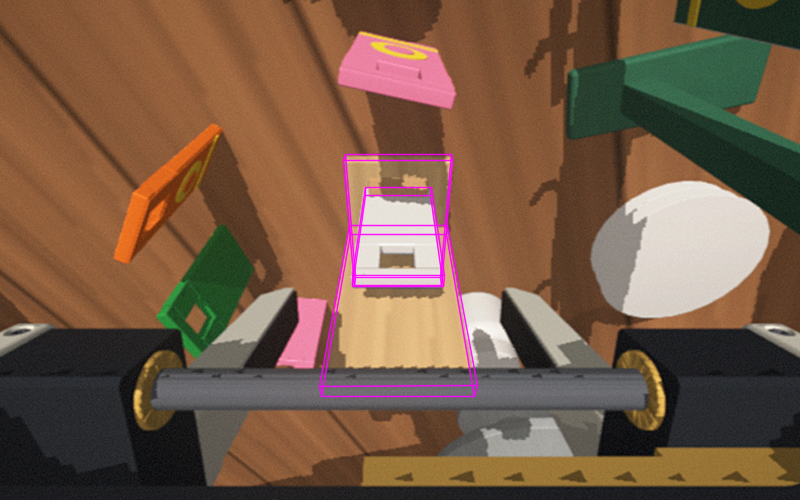

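Request:
jog_arm(motion=[1,0.002,-0.003,0.06,0,0,0,1,0.002,-0.003,0.12,0,0,0,1,0.002,-0.003,0.184,0,0,0,1,0.002,-0.003,0.184,0,0,0,1,0.002,-0.003,0.184,0,0,0,1,0.002,-0.003,0.184,0,0,0])

```text
t: 4.25
tool_pos: [0.4613, -0.2711, 0.0864]
orientation: [2.399, 1.644, -0.415]
force: [-0.3, -0.6, 0.2]
opening: 0.0932
```

Request:
jog_arm(motion=[0.4,0,0,0,0,0,0,0.4,0,0,0,0,0,0,0.4,0,0,0,0,0,0,0.4,0,0,0,0,0,0,0.4,0,0,0,0,0,0,0.4,0,0,0,0,0,0], grip_force=20)

```text
t: 4.85
tool_pos: [0.4612, -0.271, 0.0862]
orientation: [2.399, 1.644, -0.416]
force: [-0.3, -0.2, -0.1]
opening: 0.0548
```

Run:
```python
from plan import *
p,R=pose(TILE,np.radians(20),.088,.012)
s=go(p,R);print(s["opening"],s["force"],s["wrist_torque"])
c=wcam();cv2.imwrite("pics/w7.png",c["frame"][:,:,::-1])
```

```text
t 4.85 shift [ 0.0047 -0.0053  0.0069] turn [ 0.0053 -0.     -0.0017] rows>= 0.1
0.05478255124177795 [-0.26872637 -0.15853669 -0.1416554 ] [0.1017615  0.11012188 0.04674014]
```

View pics/w7.png

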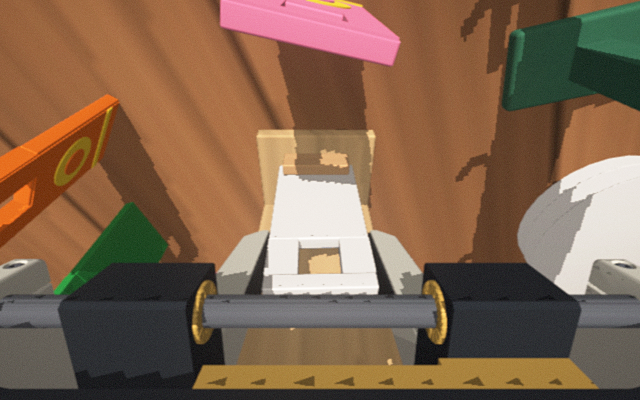

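Run:
```python
from plan import *
s=read_state(); go(s["tool_pos"]+[0,0,.05]); go(s["tool_pos"]+[0,0,.16])
```

```text
t 4.9 shift [-0.0342  0.0009 -0.094 ] turn [0. 0. 0.] rows>= 1.0
t 4.9 shift [-0.1094  0.0028 -0.3007] turn [0. 0. 0.] rows>= 3.2
```

Request:
jog_arm(motion=[0.4,-0.014,0,-0.038,0,0,0,0.4,-0.028,0.001,-0.076,0,0,0,0.4,-0.042,0.001,-0.114,0,0,0,0.4,-0.065,0.002,-0.18,0,0,0,0.4,-0.109,0.003,-0.3,0,0,0,0.4,-0.109,0.003,-0.3,0,0,0,0.4,-0.109,0.003,-0.3,0,0,0])

```text
t: 5.6
tool_pos: [0.463, -0.2716, 0.2491]
orientation: [2.396, 1.641, -0.41]
force: [0.2, -0.1, -1.5]
opening: 0.0546
```

Run:
```python
from plan import *
s=read_state();print(s["q"].tolist(),s["tool_pos"].tolist(),s["orientation"].tolist(),s["opening"],s["force"])
c=wcam();cv2.imwrite("pics/w8.png",c["frame"][:,:,::-1])
c=cam("side");cv2.imwrite("pics/s8.png",cv2.resize(c["frame"][150:350,250:490,::-1],None,fx=3,fy=3))
```

```text
[-0.3850220418919813, -0.07328564147208272, 1.6819243059574138, -0.34951542651923834, 1.5155041172443497, 0.0014376847190582446] [0.4629720653941945, -0.2716285422413143, 0.24908720845165133] [2.3959896945513774, 1.6405474589280142, -0.41035712379687905] 0.054607274351327346 [ 0.19247461 -0.09316035 -1.50158773]
```

View pics/w8.png

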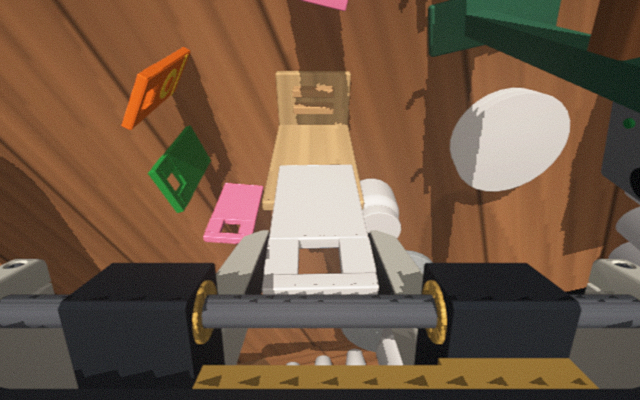

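View pics/s8.png

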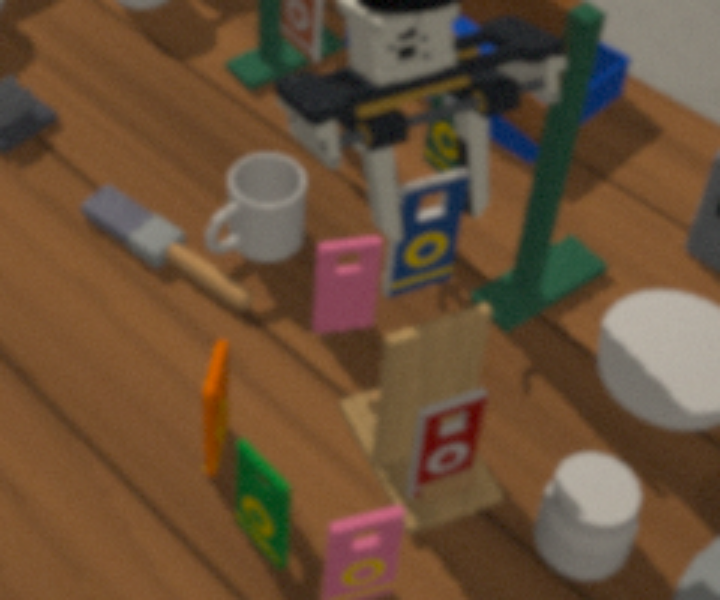

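```bash
cat > kin.py <<'E'
from h import *
from scipy.optimize import least_squares
D=[([1.09163218,.131148122,1.48927738,0,1.52301852,-.0854],[.22991308,.55357695,.2175963],[-6.14427920e-01, -3.08039683e+00,  2.79328048e-03]),
([0.38782814413077865, -0.052232098732624355, 1.5324433639401247,0.00016,1.6623822761654334,-.78827],[0.4777841913118842, 0.25055655837608587, 0.2979536251500495],[-6.15765329e-01,-3.07971407e+00,6.58157479e-04]),
([-0.6791610215417813, -0.050410230713868354, 1.4914794169134789,-.00027,1.7014956881724943,-.31316],[0.45052334659388793, -0.2980240902648404, 0.31978173057037795],[-2.58793311e+00,-1.77955878e+00,8.36675558e-04]),
([-0.3255934625337144, -0.012626548844047698, 1.7703242633878749, -0.35372874143813077, 1.4064387048168634, 0.10275376903798533], [0.471048338045663, -0.24113192616918483, 0.16910500651119323], [2.3994574682552656, 1.6501871578549794, -0.42073423474382243]),
([-0.3850220418919813, -0.07328564147208272, 1.6819243059574138, -0.34951542651923834, 1.5155041172443497, 0.0014376847190582446], [0.4629720653941945, -0.2716285422413143, 0.24908720845165133], [2.3959896945513774, 1.6405474589280142, -0.41035712379687905])]
def fk(q,p):
    a,d,h,L1,L2,Lt=p
    R=Ro.from_euler('ZYZYZ',[q[0],q[1]+q[2],q[3],q[4],q[5]+np.pi/2])
    s=q[1]+q[2]
    v=Ro.from_euler('z',q[0]).apply([a+L1*np.sin(q[1])+L2*np.sin(s),d,h+L1*np.cos(q[1])+L2*np.cos(s)])
    return v+Lt*R.as_matrix()[:,2],R
def fit(verbose=False):
    # weak prior towards Staubli-like numbers
    p0=np.array([.05,.05,.4,.425,.5,.4])
    r=least_squares(lambda p:np.concatenate([fk(q,p)[0]-np.array(x) for q,x,o in D]+[(p-p0)*.002]),p0)
    if verbose:
        print(r.x,np.abs(r.fun[:-6]).max())
        print([np.round((fk(q,r.x)[1].inv()*Ro.from_rotvec(o)).magnitude(),4) for q,x,o in D])
    return r.x
def ik(pos,R,q0,P):
    Rt=Ro.from_matrix(R)
    lo=[-2.96,-.89,.02,-1.34,0,-2.66];hi=[2.96,2.26,2.5,4.48,2.73,2.66]
    def f(q):
        p,r=fk(q,P);return np.concatenate([(p-pos)*5,(r.inv()*Rt).as_rotvec()])
    r=least_squares(f,np.clip(q0,np.array(lo)+.01,np.array(hi)-.01),bounds=(lo,hi));return r.x,np.abs(r.fun).max()
E
python3 - <<'E'
from kin import *
P=fit(True)
E
```

```text
Traceback (most recent call last):
  File "kin.py", line 17, in fit
    r=least_squares(lambda p:np.concatenate([fk(q,p)[0]-np.array(x) for q,x,o in D]+[(p-p0)*.002]),p0)
  File "kin.py", line 17, in <lambda>
    r=least_squares(lambda p:np.concatenate([fk(q,p)[0]-np.array(x) for q,x,o in D]+[(p-p0)*.002]),p0)
                                             ~~^^^^^
  File "kin.py", line 10, in fk
    R=Ro.from_euler('ZYZYZ',[q[0],q[1]+q[2],q[3],q[4],q[5]+np.pi/2])
  File "scipy/spatial/transform/_rotation.pyx", line 1413, in scipy.spatial.transform._rotation.Rotation.from_euler
ValueError: Expected axis specification to be a non-empty string of upto 3 characters, got ZYZYZ
```

```bash
sed -i "s/R=Ro.from_euler('ZYZYZ',\[q\[0\],q\[1\]+q\[2\],q\[3\],q\[4\],q\[5\]+np.pi\/2\])/R=Ro.from_euler('ZYZ',[q[0],q[1]+q[2],q[3]])*Ro.from_euler('YZ',[q[4],q[5]+np.pi\/2])/" kin.py
python3 - <<'E'
from kin import *
P=fit(True)
E
```

```text
[-0.00130879  0.05126176  0.28699497  0.33935822  0.55370904  0.37790832] 0.010213949466045702
[np.float64(0.0), np.float64(0.0), np.float64(0.0), np.float64(0.0), np.float64(0.0)]
```

```bash
python3 - <<'E'
import re
s=open('kin.py').read()
s=s.replace("a,d,h,L1,L2,Lt=p","a,d,h,L1,L2,Lt,b,c5=p").replace("L2*np.sin(s),d","L2*np.sin(s)+b*np.cos(s),d").replace("L2*np.cos(s)])","L2*np.cos(s)-b*np.sin(s)])").replace("return v+Lt*R.as_matrix()[:,2],R","R5=(Ro.from_euler('ZYZ',[q[0],s,q[3]])*Ro.from_euler('Y',q[4])).as_matrix()\n    return v+Lt*R.as_matrix()[:,2]+c5*R5[:,0],R")
s=s.replace(".5,.4])",".5,.4,0,0])").replace("[:-6]","[:-8]")
open('kin.py','w').write(s)
E
python3 - <<'E'
from kin import *
P=fit(True)
for q,x,o in D: print((fk(q,P)[0]-x).round(4))
E
```

```text
[8.33517918e-05 5.12004442e-02 3.18098079e-01 3.69096117e-01
 5.53399130e-01 3.77450796e-01 6.16005751e-02 8.25209701e-05] 2.304629108634826e-06
[np.float64(0.0), np.float64(0.0), np.float64(0.0), np.float64(0.0), np.float64(0.0)]
[-0. -0.  0.]
[ 0.  0. -0.]
[ 0. -0. -0.]
[-0. -0.  0.]
[ 0.  0. -0.]
```

```bash
cat >> plan.py <<'E'
GR=([.4612,-.2710,.0862],[2.399,1.644,-.416])
def tileT(t,zb):
    T=np.eye(4);T[:3,:3]=Ro.from_euler('z',t[2]).as_matrix();T[:3,3]=[t[0],t[1],zb];return T
def poseT(p,o):
    T=np.eye(4);T[:3,:3]=Ro.from_rotvec(o).as_matrix();T[:3,3]=p;return T
T_tool_tile=np.linalg.inv(poseT(*GR))@tileT(TILE,.012)
RAILP=(.676,-.056,-.146)
E
python3 - <<'E'
from plan import *
from kin import *
P=fit();q=D[-1][0]
print(T_tool_tile.round(4))
for dz in(.12,.012):
    T=tileT(BLK,dz)@np.linalg.inv(T_tool_tile)
    print("place",dz,[ (x.round(3) if hasattr(x,'round') else x) for x in ik(T[:3,3],T[:3,:3],q,P)])
a=RAILP[2];hook=np.array(RAILP[:2])-.01*np.array([np.cos(a),np.sin(a)]);print("hook",hook)
for ln in (25,35,45):
  for fl in(False,True):
    for d in(0.1,0):
        p,R=pose(BLK,-np.radians(ln),.088,.012,.012,flip=fl);p=p-d*R[:,2]
        for q0 in([.45,0,1.6,.5,1.5,-2.5 if fl else .5],):
            x,e=ik(p,R,q0,P);print("regrasp",ln,fl,d,x.round(2),round(e,4))
    t=(hook[0]-.025*np.cos(a),hook[1]-.025*np.sin(a),a)
    for d in(.06,0):
        p,R=pose(t,-np.radians(ln),.088,.1,.012,flip=fl,dx=-d,dz=d/3)
        x,e=ik(p,R,[-.1,.3,1.2,0,1.2,-1.5 if fl else 1.5],P);print("rail",ln,fl,d,x.round(2),round(e,4))
E
```

```text
[[ 0.9397 -0.0028 -0.3421  0.0325]
 [ 0.     -1.      0.0084 -0.0032]
 [-0.3421 -0.0079 -0.9396  0.0671]
 [ 0.      0.      0.      1.    ]]
place 0.12 [array([ 0.646,  0.108,  1.599, -0.293,  1.626,  0.605]), np.float64(0.0)]
place 0.012 [array([ 0.646,  0.208,  1.694, -0.295,  1.439,  0.661]), np.float64(0.0)]
hook [ 0.66610639 -0.05454518]
regrasp 25 False 0.1 [ 0.05 -0.22  1.97  0.44  1.42 -0.08] 0.0
regrasp 25 False 0 [ 0.14 -0.1   2.03  0.47  1.21 -0.08] 0.0
rail 25 False 0.06 [-0.17 -0.32  2.01  0.01  1.01  1.55] 0.0
rail 25 False 0 [-0.16 -0.12  1.88  0.01  0.94  1.55] 0.0
regrasp 25 True 0.1 [ 0.31 -0.31  1.98  0.16  1.32 -2.66] 0.2347
regrasp 25 True 0 [ 0.38 -0.18  2.05  0.17  1.11 -2.66] 0.2279
rail 25 True 0.06 [-0.17 -0.32  2.01  0.01  1.01 -1.59] 0.0
rail 25 True 0 [-0.16 -0.12  1.88  0.01  0.94 -1.59] 0.0
regrasp 35 False 0.1 [-0.11 -0.19  2.01  0.61  1.45 -0.28] 0.0
regrasp 35 False 0 [ 0.02 -0.07  2.07  0.65  1.24 -0.29] 0.0
rail 35 False 0.06 [-0.17 -0.47  2.18  0.02  0.82  1.54] 0.0
rail 35 False 0 [-0.17 -0.25  2.06  0.02  0.73  1.54] 0.0
regrasp 35 True 0.1 [ 0.24 -0.38  2.06  0.24  1.27 -2.66] 0.318
regrasp 35 True 0 [ 0.35 -0.25  2.12  0.25  1.05 -2.66] 0.3096
rail 35 True 0.06 [-0.17 -0.47  2.18  0.02  0.82 -1.6 ] 0.0
rail 35 True 0 [-0.17 -0.25  2.06  0.02  0.73 -1.6 ] 0.0
regrasp 45 False 0.1 [-0.24 -0.1   2.04  0.74  1.51 -0.46] 0.0
regrasp 45 False 0 [-0.09  0.    2.09  0.81  1.3  -0.47] 0.0
rail 45 False 0.06 [-0.17 -0.62  2.35  0.03  0.62  1.53] 0.0
rail 45 False 0 [-0.17 -0.36  2.22  0.03  0.5   1.53] 0.0
regrasp 45 True 0.1 [ 0.17 -0.46  2.15  0.32  1.22 -2.66] 0.4012
regrasp 45 True 0 [ 0.32 -0.33  2.2   0.34  1.   -2.66] 0.3888
rail 45 True 0.06 [-0.17 -0.62  2.35  0.03  0.62 -1.61] 0.0
rail 45 True 0 [-0.17 -0.36  2.22  0.03  0.5  -1.61] 0.0
```

Run:
```python
from plan import *
T=tileT(BLK,.13)@np.linalg.inv(T_tool_tile)
go(T[:3,3],T[:3,:3])
m=T[:3,3]*.5+read_state()["tool_pos"]*.5;m[2]+=0.02
go(m,T[:3,:3])
```

```text
t 5.7 shift [ 0.9463 -0.4181 -0.2618] turn [-0.0926  0.0018 -0.2526] rows>= 10.7
t 5.7 shift [ 0.4595 -0.2088 -0.1685] turn [-0.0926  0.0018 -0.2526] rows>= 5.3
```

Request:
jog_arm(motion=[0.4,0.05,-0.022,-0.014,0,0,-0.02,0.4,0.12,-0.055,-0.035,-0.01,0,-0.04,0.4,0.2,-0.09,-0.055,-0.02,0,-0.06,0.4,0.29,-0.13,-0.08,-0.03,0,-0.08,0.4,0.38,-0.17,-0.105,-0.04,0.001,-0.11,0.4,0.47,-0.21,-0.13,-0.05,0.001,-0.14,0.4,0.56,-0.25,-0.155,-0.06,0.001,-0.17,0.4,0.65,-0.29,-0.18,-0.07,0.001,-0.2])

```text
t: 6.5
tool_pos: [0.4448, 0.0926, 0.2141]
orientation: [2.066, 2.0, -0.367]
force: [1.0, 0.3, -0.6]
opening: 0.0537
```

Run:
```python
from plan import *
T=tileT(BLK,.13)@np.linalg.inv(T_tool_tile)
go(T[:3,3],T[:3,:3])
```

```text
t 6.5 shift [ 0.323  -0.0166 -0.0969] turn [-0.0247  0.001  -0.0505] rows>= 3.4
```

Request:
jog_arm(motion=[0.4,0.09,-0.005,-0.027,-0.006,0,-0.015,0.4,0.17,-0.009,-0.051,-0.012,0,-0.03,0.4,0.25,-0.013,-0.075,-0.02,0,-0.04,0.4,0.3,-0.015,-0.09,-0.025,0.001,-0.05,0.4,0.323,-0.017,-0.097,-0.025,0.001,-0.05,0.4,0.323,-0.017,-0.097,-0.025,0.001,-0.05,0.4,0.323,-0.017,-0.097,-0.025,0.001,-0.05])

```text
t: 7.2
tool_pos: [0.4415, 0.2598, 0.2031]
orientation: [1.97, 2.076, -0.341]
force: [-0.0, 0.3, -0.9]
opening: 0.0541
```

```bash
cat >> h.py <<'E'
TB=box(-.004,.004,-.027,.027,0,.112)
def drawT(c,T,segs,roi,sc,fn,im=None):
    x0,y0,x1,y1=roi
    if im is None: im=cv2.resize(c["frame"][y0:y1,x0:x1,::-1],None,fx=sc,fy=sc,interpolation=cv2.INTER_CUBIC).copy()
    for s in segs:
        u=(proj(c,s@T[:3,:3].T+T[:3,3])+.5-[x0,y0])*sc
        cv2.line(im,*[tuple(int(v) for v in p) for p in u],(255,0,255),1,cv2.LINE_AA)
    cv2.imwrite(fn,im);return im
E
python3 - <<'E'
from plan import *
T=tileT(BLK,.13)@np.linalg.inv(T_tool_tile)
s=go(T[:3,3],T[:3,:3])
Tt=poseT(s["tool_pos"],s["orientation"])@T_tool_tile
B=np.concatenate([BLOCK,box(-.006,.006,-.023,.023,.012,.032)])
c=wcam();im=drawT(c,Tt,TB,(0,0,640,400),1.25,"pics/a.png");drawT(c,tileT(BLK,0),B,(0,0,640,400),1.25,"pics/w9.png",im)
r=(215,80,315,210);c=cam("side");im=drawT(c,Tt,TB,r,4.5,"pics/a.png");drawT(c,tileT(BLK,0),B,r,4.5,"pics/s9.png",im)
E
```

```text
t 7.2 shift [ 0.0016  0.0012 -0.0029] turn [-0.0009  0.0012 -0.0005] rows>= 0.0
```

View pics/w9.png

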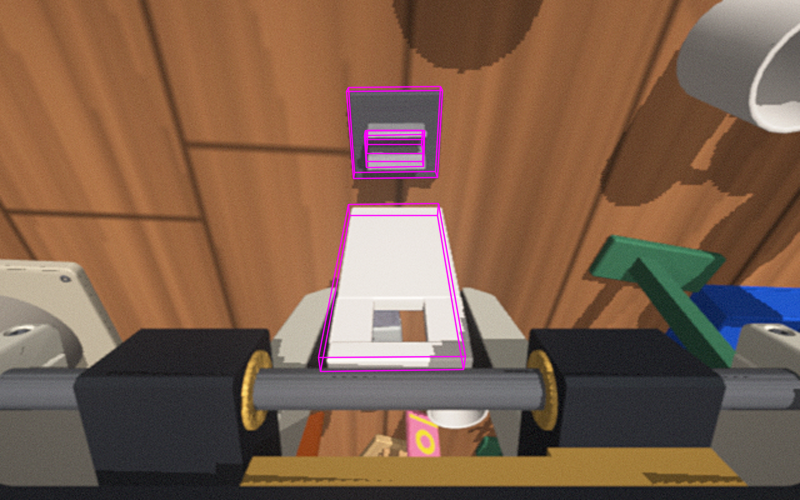

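View pics/s9.png

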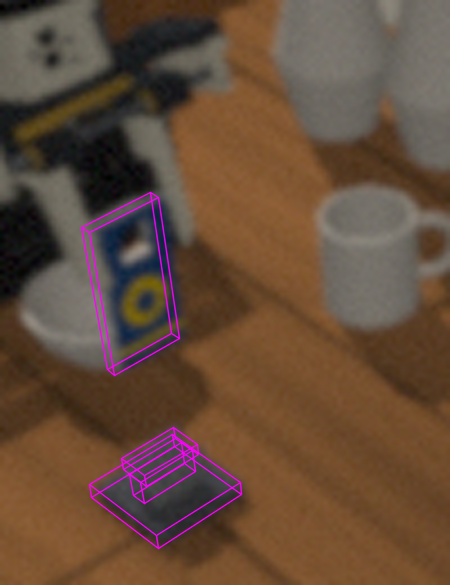

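```bash
cat >> plan.py <<'E'
c_,s_=np.cos(np.radians(20)),np.sin(np.radians(20))
T_tool_tile=np.array([[c_,0,-s_,.0325],[0,-1,0,0],[-s_,0,-c_,.0671],[0,0,0,1]])
E
python3 - <<'E'
from plan import *
T=tileT(BLK,.048)@np.linalg.inv(T_tool_tile)
go(T[:3,3],T[:3,:3])
E
```

```text
t 7.3 shift [ 0.0588 -0.0062  0.1526] turn [ 0.0047  0.0006 -0.0032] rows>= 1.6
```

Request:
jog_arm(motion=[0.4,0.02,-0.003,0.052,0.002,0,-0.001,0.4,0.04,-0.006,0.104,0.005,0,-0.003,0.4,0.059,-0.006,0.153,0.005,0,-0.003,0.4,0.059,-0.006,0.153,0.005,0,-0.003,0.4,0.059,-0.006,0.153,0.005,0,-0.003])

```text
t: 7.8
tool_pos: [0.4397, 0.2599, 0.1225]
orientation: [1.972, 2.081, -0.35]
force: [-0.0, -0.3, -0.4]
opening: 0.054
```

Run:
```python
from plan import *
T=tileT(BLK,.048)@np.linalg.inv(T_tool_tile)
s=go(T[:3,3],T[:3,:3]);print(s["force"])
Tt=poseT(s["tool_pos"],s["orientation"])@T_tool_tile
B=np.concatenate([BLOCK,box(-.006,.006,-.023,.023,.012,.032)])
c=wcam();r=(220,90,420,300);im=drawT(c,Tt,TB,r,2.8,"pics/a.png");drawT(c,tileT(BLK,0),B,r,2.8,"pics/w10.png",im)
r=(215,100,315,210);c=cam("side");im=drawT(c,Tt,TB,r,5,"pics/a.png");drawT(c,tileT(BLK,0),B,r,5,"pics/s10.png",im)
```

```text
t 7.8 shift [ 0.0021 -0.0004 -0.0001] turn [-0.0009  0.001  -0.0009] rows>= 0.0
[-0.00521003 -0.33106979 -0.42193047]
```

View pics/w10.png

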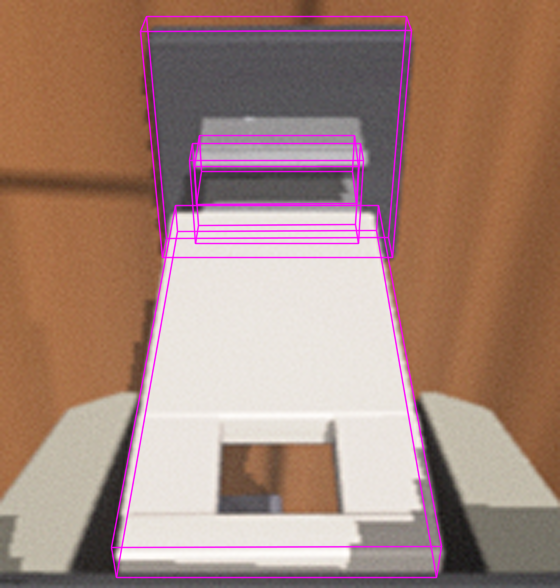

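View pics/s10.png

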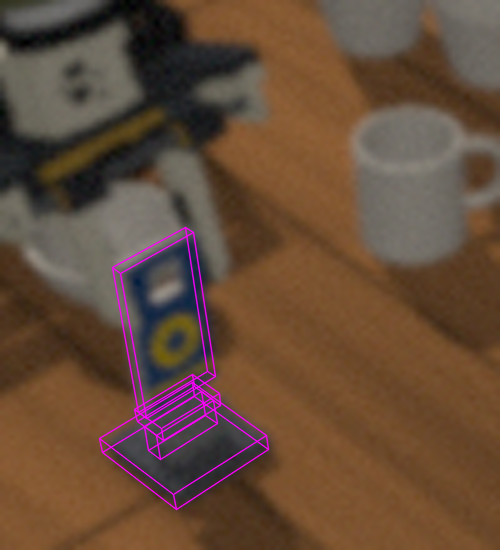

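```bash
sed -i 's/BLK=(.4390,.2685/BLK=(.4390,.2668/' plan.py
python3 - <<'E'
from plan import *
for z in(.03,.016):
    T=tileT(BLK,z)@np.linalg.inv(T_tool_tile)
    go(T[:3,3],T[:3,:3])
E
```

```text
t 7.9 shift [ 0.0101 -0.0028  0.0385] turn [ 0.001  -0.0002 -0.0012] rows>= 0.4
t 7.9 shift [ 0.0197 -0.0029  0.0648] turn [ 0.001  -0.0002 -0.0012] rows>= 0.7
```

Request:
jog_arm(motion=[0.4,0.004,-0.002,0.014,0,0,0,0.4,0.01,-0.003,0.038,0,0,0,0.4,0.01,-0.003,0.038,0,0,0,0.4,0.01,-0.003,0.038,0,0,0])

```text
t: 8.3
tool_pos: [0.4388, 0.259, 0.1038]
orientation: [1.972, 2.081, -0.347]
force: [0.1, -0.1, -1.7]
opening: 0.054
```

Run:
```python
from plan import *
s=read_state();print(s["force"],s["wrist_torque"])
for z in(.03,.014,):
    T=tileT(BLK,z)@np.linalg.inv(T_tool_tile)
    go(T[:3,3],T[:3,:3])
c=wcam();r=(220,90,420,300);drawT(c,T,TB[:0],r,2.8,"pics/w11.png")
```

```text
[ 0.05933583 -0.13993347 -1.66543782] [ 0.16424647  0.0736232  -0.04245255]
t 8.3 shift [ 0.0002  0.0012 -0.0008] turn [ 0.0003  0.0002 -0.0009] rows>= 0.0
t 8.3 shift [0.0111 0.0012 0.0292] turn [ 0.0003  0.0002 -0.0009] rows>= 0.3
```

View pics/w11.png

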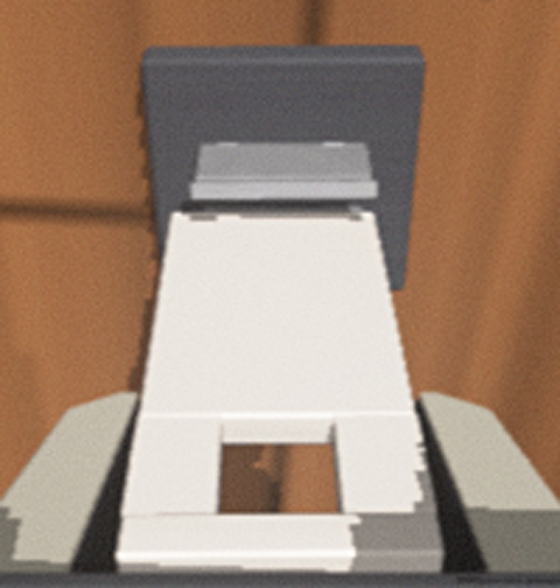

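Request:
jog_arm(motion=[0.4,0.003,0.001,0.01,0,0,0,0.4,0.006,0.001,0.018,0,0,0,0.4,0.011,0.001,0.028,0,0,0,0.4,0.011,0.001,0.028,0,0,0])

```text
t: 8.75
tool_pos: [0.439, 0.2592, 0.088]
orientation: [1.972, 2.081, -0.349]
force: [0.4, 0.9, -0.7]
opening: 0.0543
```

Run:
```python
from plan import *
s=read_state();print(s["force"],s["wrist_torque"])
for z in(.014,.012):
    T=tileT(BLK,z)@np.linalg.inv(T_tool_tile)
    go(T[:3,3],T[:3,:3])
c=wcam();r=(220,90,420,300);drawT(c,T,TB[:0],r,2.8,"pics/w12.png")
c=cam("side");r=(215,100,315,210);drawT(c,T,TB[:0],r,5,"pics/s12.png")
```

```text
[ 0.4045928   0.93176275 -0.69413704] [0.2313449 0.0596068 0.0168872]
t 8.75 shift [-0.0001  0.0009 -0.0004] turn [-0.0002  0.0006 -0.0007] rows>= 0.0
t 8.75 shift [0.0013 0.0009 0.0034] turn [-0.0002  0.0006 -0.0007] rows>= 0.0
```

View pics/w12.png

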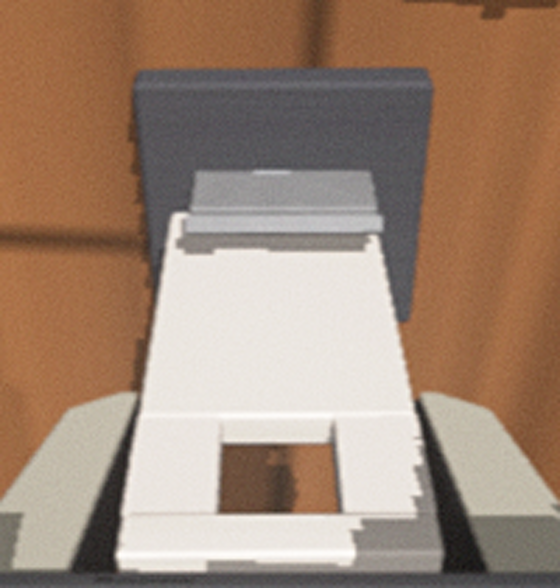

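View pics/s12.png

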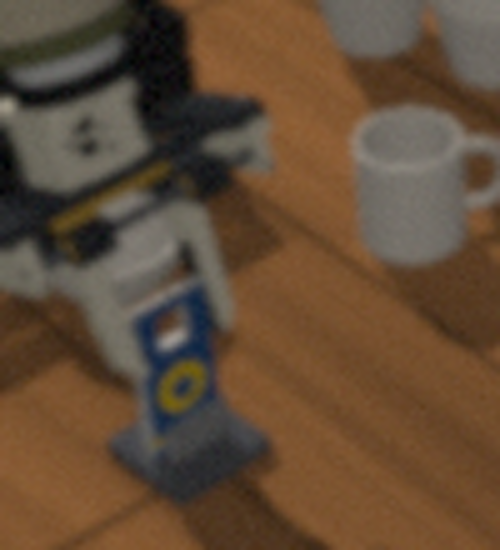

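Request:
jog_arm(motion=[0.4,0.001,0,0.003,0,0,0,0.4,0.001,0,0.003,0,0,0,1,0.001,0,0.003,0,0,0,1,0.001,0,0.003,0,0,0,1,0.001,0,0.003,0,0,0])

```text
t: 9.35
tool_pos: [0.4396, 0.2594, 0.0875]
orientation: [1.972, 2.081, -0.346]
force: [0.9, 0.9, 0.9]
opening: 0.0735
```

Run:
```python
from plan import *
s=read_state();print(s["force"],s["opening"])
T=tileT(BLK,.012)@np.linalg.inv(T_tool_tile)
go(T[:3,3],T[:3,:3])
R=Ro.from_rotvec(s["orientation"]).as_matrix()
go(s["tool_pos"]-R[:,2]*.13)
```

```text
[0.93066634 0.91370426 0.8571852 ] 0.0734560651436852
t 9.35 shift [ 0.0005 -0.0004  0.0027] turn [ 0.0006  0.0002 -0.0009] rows>= 0.0
t 9.35 shift [-0.   -0.   -0.26] turn [0. 0. 0.] rows>= 2.6
```

Request:
jog_arm(motion=[1,0,0,0,0,0,0,1,0,0,0,0,0,0,1,0,0,-0.05,0,0,0,1,0,0,-0.13,0,0,0,1,0,0,-0.21,0,0,0,1,0,0,-0.26,0,0,0,1,0,0,-0.26,0,0,0,1,0,0,-0.26,0,0,0])

```text
t: 10.15
tool_pos: [0.4372, 0.3041, 0.2097]
orientation: [1.972, 2.081, -0.345]
force: [-0.6, -0.7, -0.7]
opening: 0.0927
```

Run:
```python
from plan import *
s=read_state()
T=tileT(BLK,.012)
c=wcam();drawT(c,T,TB,(150,60,450,300),2.5,"pics/w13.png")
c=cam("side");r=(215,100,315,210);drawT(c,T,TB,r,5,"pics/s13.png")
```

```text
(no output)
```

View pics/w13.png

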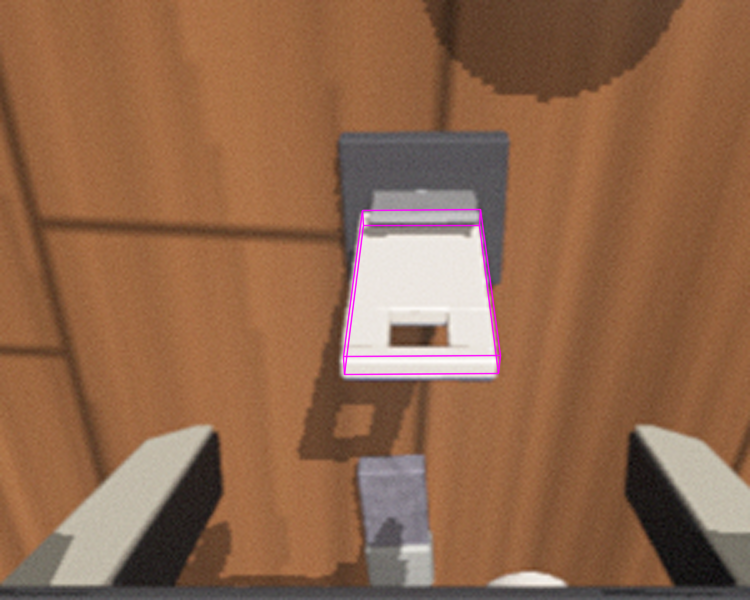

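View pics/s13.png

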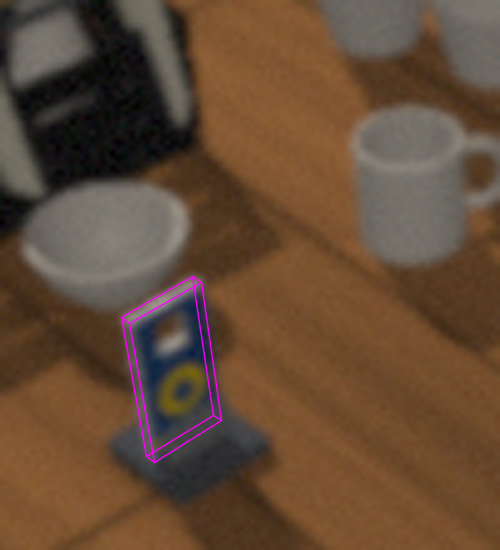

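```bash
cat >> plan.py <<'E'
L2=np.radians(30)
E
python3 - <<'E'
from plan import *
from kin import *
p,R=pose(BLK,-L2,.088,.012,.012);print(p)
s=go(p-R[:,2]*.1,R)
print(ik(p-R[:,2]*.1,R,[.2,-.1,2,.5,1.4,0],fit()),s["q"])
E
```

```text
[0.43867017 0.27279093 0.0896077 ]
t 10.25 shift [-0.129   0.0015  0.1149] turn [-4.000e-04  5.567e-01 -8.000e-04] rows>= 5.8
(array([-0.0372012 , -0.21336953,  1.99441335,  0.52651798,  1.43465657,
       -0.18508842]), np.float64(8.635314685534468e-13)) [ 0.70474558  0.17334324  1.50239543 -0.27821299  1.68032679  0.65019368]
```

Request:
jog_arm(motion=[1,-0.03,0,-0.02,0,0.09,0,1,-0.06,0,-0.03,0,0.18,0,1,-0.085,0.001,-0.025,0,0.27,0,1,-0.1,0.001,0,0,0.36,0,1,-0.115,0.001,0.04,0,0.45,0,1,-0.129,0.002,0.08,0,0.54,0,1,-0.129,0.002,0.115,0,0.557,0,1,-0.129,0.002,0.115,0,0.557,0])

```text
t: 11.05
tool_pos: [0.4392, 0.2203, 0.1713]
orientation: [-1.874, -1.962, -0.493]
force: [-0.3, -0.3, -1.0]
opening: 0.0928
```

Run:
```python
from plan import *
p,R=pose(BLK,-L2,.088,.012,.012)
s=go(p-R[:,2]*.1,R)
T=tileT(BLK,.012)
c=wcam();drawT(c,T,TB,(0,0,640,400),1.25,"pics/w14.png")
c=cam("side");r=(215,100,315,210);drawT(c,T,TB,r,5,"pics/s14.png")
```

```text
t 11.05 shift [ 0.0092  0.0045 -0.0061] turn [-0.0031 -0.0005 -0.0068] rows>= 0.1
```

View pics/w14.png

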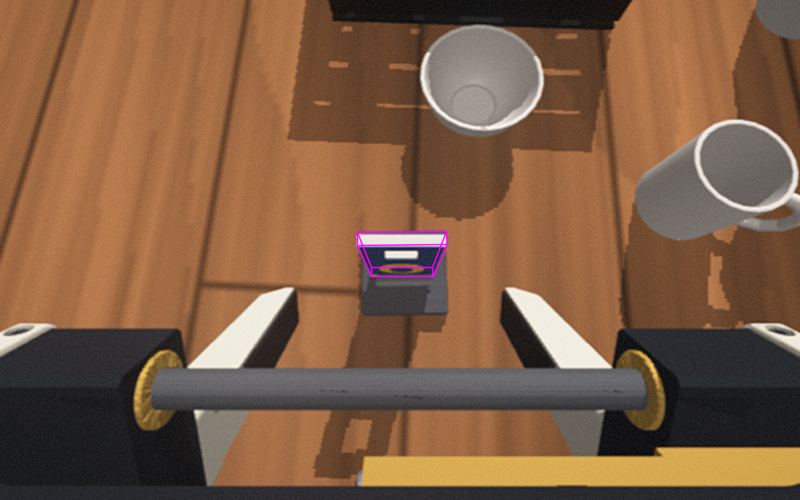

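View pics/s14.png

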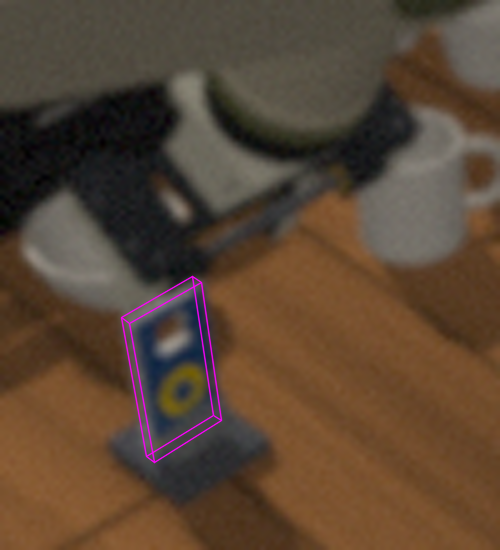

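Run:
```python
from plan import *
p,R=pose(BLK,-L2,.088,.012,.012)
s=go(p,R)
c=wcam();drawT(c,tileT(BLK,.012),TB,(270,170,370,270),6,"pics/w15.png")
```

```text
t 11.15 shift [0.0014 0.0011 0.1986] turn [-0.001   0.0001 -0.0027] rows>= 2.0
```

View pics/w15.png

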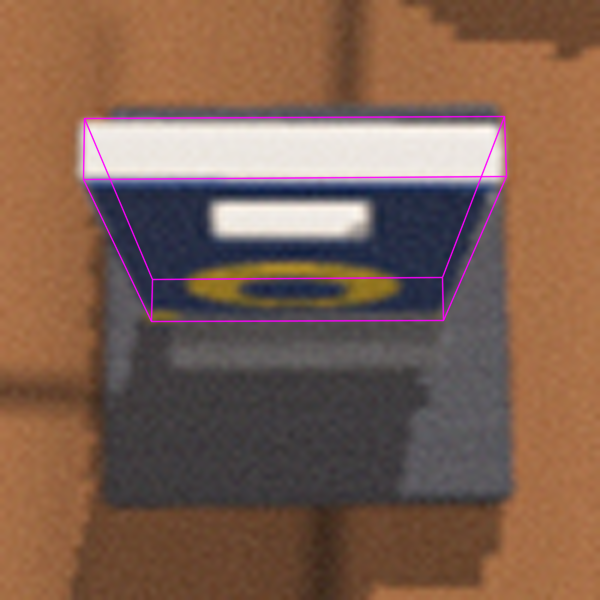

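Request:
jog_arm(motion=[1,0.001,0.001,0.07,0,0,-0.002,1,0.001,0.001,0.14,0,0,-0.003,1,0.001,0.001,0.199,0,0,-0.003,1,0.001,0.001,0.199,0,0,-0.003,1,0.001,0.001,0.199,0,0,-0.003,1,0.001,0.001,0.199,0,0,-0.003])

```text
t: 11.8
tool_pos: [0.4406, 0.2739, 0.0928]
orientation: [-1.864, -1.98, -0.504]
force: [0.3, -0.4, -0.3]
opening: 0.0932
```

Run:
```python
from plan import *
p,R=pose(BLK,-L2,.088,.012,.012)
s=go(p,R)
```

```text
t 11.8 shift [-0.005  -0.0041  0.0045] turn [0.0011 0.0002 0.0038] rows>= 0.1
```

Request:
jog_arm(motion=[1,-0.005,-0.004,0.005,0.001,0,0.004,1,-0.005,-0.004,0.005,0.001,0,0.004,0.4,-0.005,-0.004,0.005,0.001,0,0.004,0.4,-0.005,-0.004,0.005,0.001,0,0.004,0.4,-0.005,-0.004,0.005,0.001,0,0.004,0.4,-0.005,-0.004,0.005,0.001,0,0.004,0.4,-0.005,-0.004,0.005,0.001,0,0.004,0.4,-0.005,-0.004,0.005,0.001,0,0.004], grip_force=20)

```text
t: 12.6
tool_pos: [0.4386, 0.2729, 0.0892]
orientation: [-1.869, -1.974, -0.5]
force: [-0.9, -1.7, -0.0]
opening: 0.0543
```

Run:
```python
from plan import *
p,R=pose(BLK,-L2,.088,.012,.012)
s=go(p,R);print(s["opening"],s["force"],s["tool_pos"].tolist(),s["orientation"].tolist())
go(s["tool_pos"]+[0,0,.16])
T=tileT(BLK,.012);print((np.linalg.inv(poseT(s["tool_pos"],s["orientation"]))@T).round(4).tolist())
c=wcam();drawT(c,T,TB,(170,120,470,340),2.6,"pics/w16.png")
```

```text
t 12.6 shift [ 0.0002  0.0001 -0.0007] turn [ 0.      0.0002 -0.0002] rows>= 0.0
0.05427583022050238 [-0.89796343 -1.71923316 -0.01366059] [0.43862836555502804, 0.2728743483226942, 0.08923166797938775] [-1.868685549564214, -1.9736498078611224, -0.5001530463143263]
t 12.6 shift [ 1.599e-01 -1.000e-04 -2.772e-01] turn [0. 0. 0.] rows>= 3.2
[[0.8662, -0.0004, 0.4997, -0.0439], [-0.0003, -1.0, -0.0002, 0.0001], [0.4997, -0.0, -0.8662, 0.0639], [0.0, 0.0, 0.0, 1.0]]
```

View pics/w16.png

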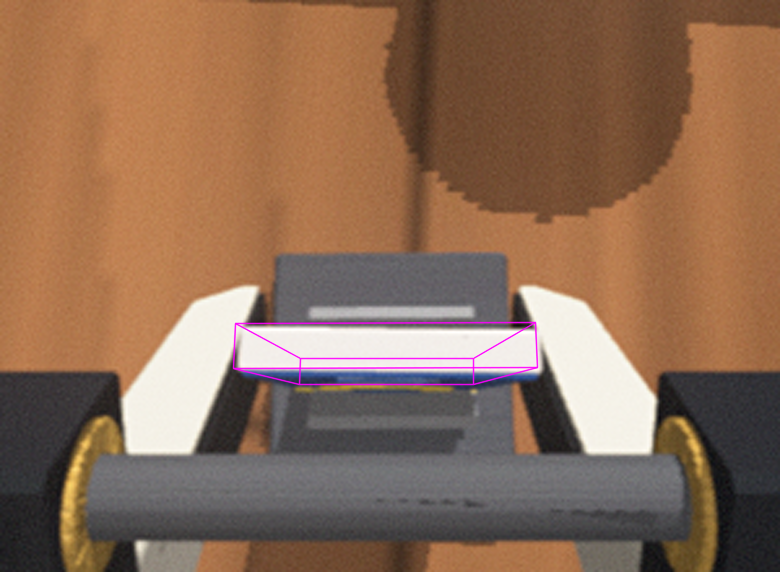

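Request:
jog_arm(motion=[0.4,0.02,0,-0.035,0,0,0,0.4,0.045,0,-0.08,0,0,0,0.4,0.08,0,-0.14,0,0,0,0.4,0.115,0,-0.2,0,0,0,0.4,0.15,0,-0.26,0,0,0,0.4,0.16,0,-0.277,0,0,0,0.4,0.16,0,-0.277,0,0,0])

```text
t: 13.35
tool_pos: [0.4396, 0.273, 0.2506]
orientation: [-1.869, -1.976, -0.504]
force: [-0.0, -0.2, -1.1]
opening: 0.0537
```

```bash
cat >> plan.py <<'E'
T2=np.array([[np.cos(L2),0,np.sin(L2),-.0437],[0,-1,0,0],[np.sin(L2),0,-np.cos(L2),.0637],[0,0,0,1]])  # tile in tool, 2nd grip
def hookp():
    a=RAILP[2];return np.array([RAILP[0]-.01*np.cos(a),RAILP[1]-.01*np.sin(a),.2])
def rail_tile(out,zb,lat=0):
    """tile pose: centre 'out' in front of hook root, bottom at zb"""
    a=RAILP[2];h=hookp();return tileT((h[0]-out*np.cos(a)-lat*np.sin(a),h[1]-out*np.sin(a)+lat*np.cos(a),a),zb)
E
python3 - <<'E'
from plan import *
from kin import *
s=read_state();print(s["opening"],s["force"])
P=fit()
T=rail_tile(.15,.11)@np.linalg.inv(T2);go(T[:3,3],T[:3,:3]);print(ik(T[:3,3],T[:3,:3],[-.1,-.3,2,0,1,1.5],P)[0],s["q"])
m=(T[:3,3]+s["tool_pos"])/2
c=wcam();drawT(c,poseT(s["tool_pos"],s["orientation"])@T2,TB,(0,0,640,400),1.25,"pics/w17.png")
c=cam("side");drawT(c,poseT(s["tool_pos"],s["orientation"])@T2,TB,(180,60,340,210),4,"pics/s17.png")
E
```

```text
0.053696941233433305 [-0.03395969 -0.242132   -1.0907017 ]
t 13.35 shift [-0.6022  0.1338 -0.2   ] turn [-0.5624 -0.0016  0.9775] rows>= 11.8
[-0.17075465 -0.61771389  2.26744874  0.01501996  0.96844436  1.5408466 ] [ 0.0740741  -0.2584202   1.89412919  0.52442825  1.50214263 -0.01735271]
```

View pics/w17.png

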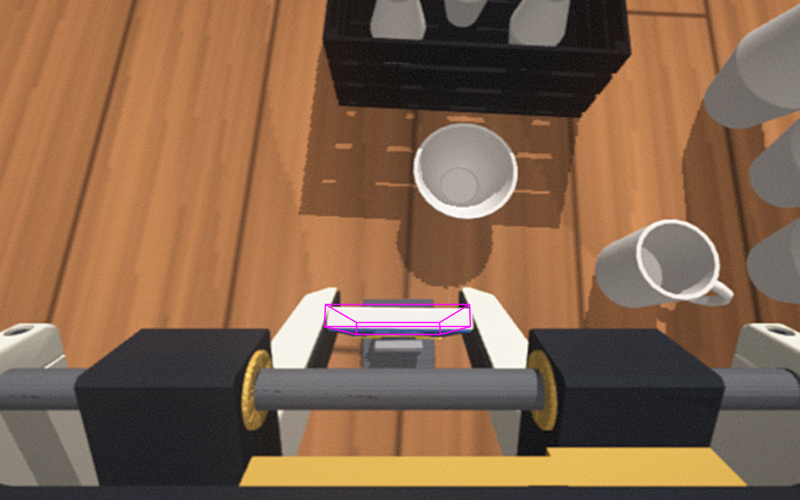

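View pics/s17.png

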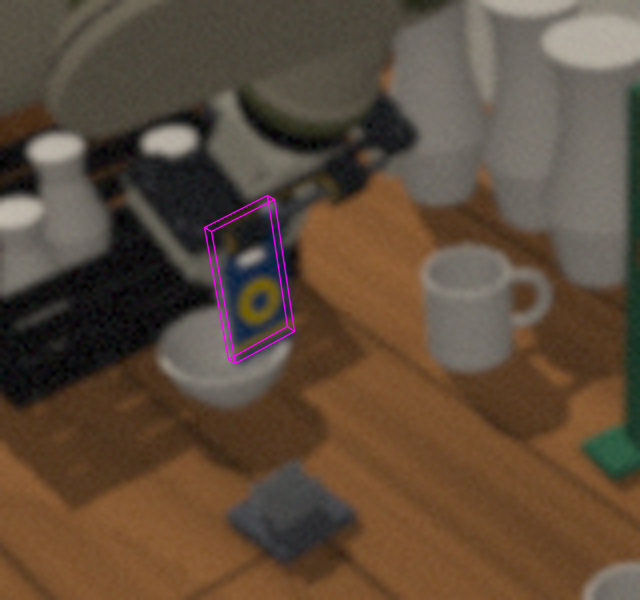

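Request:
jog_arm(motion=[0.4,-0.05,0.01,-0.03,-0.04,0,0.07,0.4,-0.1,0.022,-0.05,-0.085,0,0.15,0.4,-0.15,0.033,-0.07,-0.13,0,0.23,0.4,-0.2,0.045,-0.09,-0.175,0,0.31,0.4,-0.25,0.056,-0.11,-0.22,-0.001,0.385,0.4,-0.3,0.067,-0.13,-0.265,-0.001,0.46,0.4,-0.35,0.078,-0.145,-0.31,-0.001,0.54,0.4,-0.4,0.09,-0.16,-0.355,-0.001,0.62])

```text
t: 14.25
tool_pos: [0.4934, 0.0612, 0.2134]
orientation: [-2.829, -0.716, -0.743]
force: [-1.3, 0.0, -1.9]
opening: 0.0538
```

Run:
```python
from plan import *
s=read_state();print(s["q"])
T=rail_tile(.15,.11)@np.linalg.inv(T2);go(T[:3,3],T[:3,:3])
```

```text
[-0.24217718 -0.65324061  2.23804191  0.36959075  1.18850679  0.75821163]
t 14.25 shift [-0.0579  0.1956  0.0266] turn [-0.2059  0.0064  0.3538] rows>= 4.3
```

Request:
jog_arm(motion=[0.4,-0.015,0.05,0.008,-0.04,0.001,0.07,0.4,-0.03,0.1,0.015,-0.08,0.002,0.14,0.4,-0.04,0.14,0.02,-0.12,0.003,0.21,0.4,-0.05,0.175,0.024,-0.16,0.005,0.28,0.4,-0.058,0.196,0.027,-0.206,0.006,0.354,0.4,-0.058,0.196,0.027,-0.206,0.006,0.354,0.4,-0.058,0.196,0.027,-0.206,0.006,0.354,0.4,-0.058,0.196,0.027,-0.206,0.006,0.354])

```text
t: 15.05
tool_pos: [0.5232, -0.0332, 0.1858]
orientation: [2.993, -0.212, 0.798]
force: [0.4, -0.2, -1.4]
opening: 0.0535
```

```bash
cat >> plan.py <<'E'
HOOK=np.concatenate([box(-.03,0,-.003,.003,.197,.203),[[[-.03,0,.2],[-.038,0,.209]]],box(-.023,-.015,-.137,-.083,.1,.212),box(-.023,-.015,.083,.137,.1,.212)])+[-.01,0,0]
SC=np.concatenate([RAIL,HOOK])
E
python3 - <<'E'
from plan import *
s=read_state()
T=rail_tile(.15,.11)@np.linalg.inv(T2);go(T[:3,3],T[:3,:3])
Tt=poseT(s["tool_pos"],s["orientation"])@T2
c=wcam();r=(0,0,640,400);im=drawT(c,Tt,TB,r,1.25,"pics/a.png");drawT(c,tileT(RAILP,0),SC,r,1.25,"pics/w18.png",im)
c=cam("side");r=(310,60,470,260);im=drawT(c,Tt,TB,r,3,"pics/a.png");drawT(c,tileT(RAILP,0),SC,r,3,"pics/s18.png",im)
c=cam("top");r=(235,75,445,215);im=drawT(c,Tt,TB,r,3.8,"pics/a.png");drawT(c,tileT(RAILP,0),SC,r,3.8,"pics/t18.png",im)
E
```

```text
t 15.05 shift [ 0.0021  0.0006 -0.0017] turn [-0.001   0.0016  0.0026] rows>= 0.0
```

View pics/w18.png

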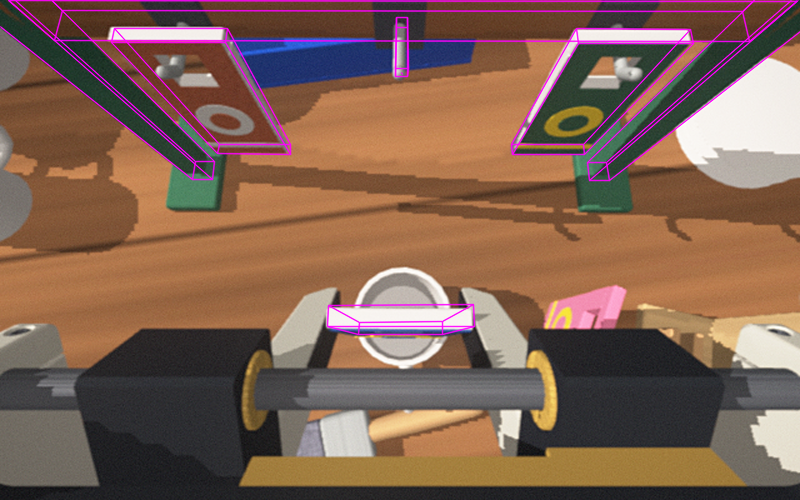

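View pics/s18.png

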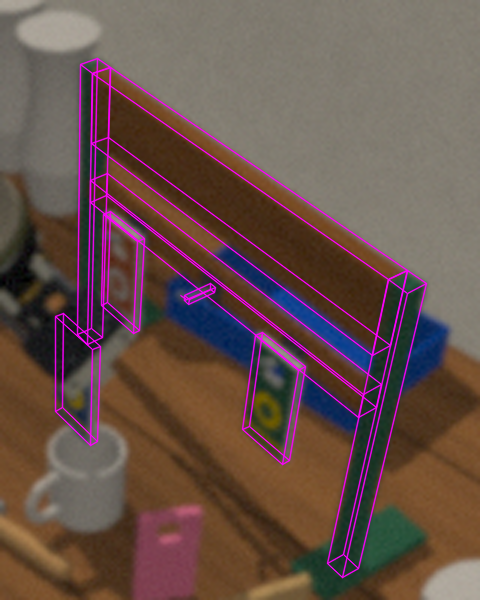

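View pics/t18.png

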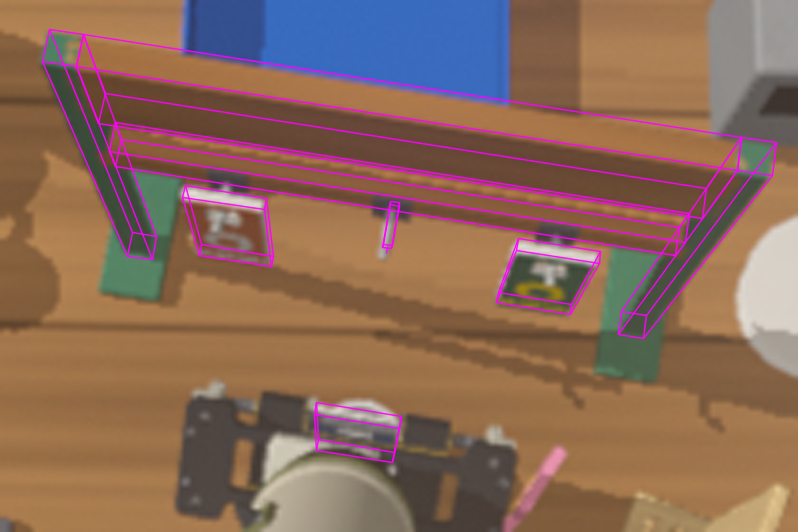

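Run:
```python
from plan import *
s=read_state();Tt=poseT(s["tool_pos"],s["orientation"])@T2
c=wcam();drawT(c,tileT(RAILP,0),SC,(280,0,360,75),8,"pics/w19.png")
drawT(c,Tt,TB,(250,230,390,280),5.5,"pics/w20.png")
drawT(c,tileT(RAILP,0),SC,(70,5,250,135),4.4,"pics/w21.png")
drawT(c,tileT(RAILP,0),SC,(400,5,580,135),4.4,"pics/w22.png")
```

```text
(no output)
```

View pics/w19.png

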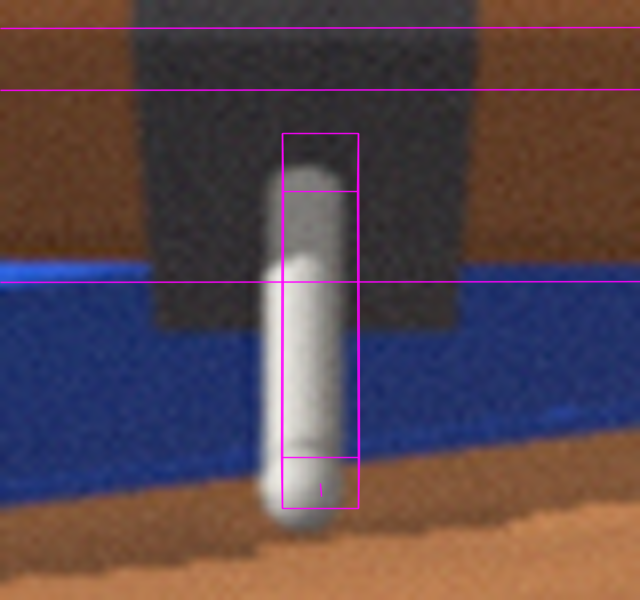

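View pics/w20.png

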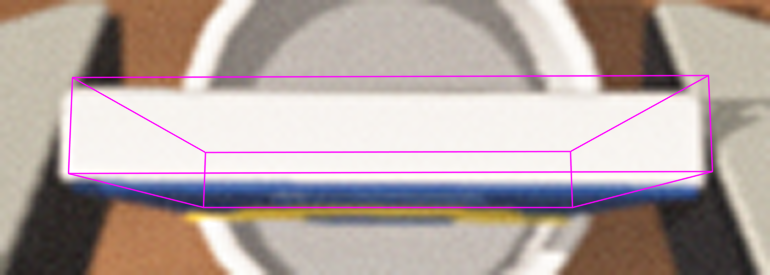

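View pics/w21.png

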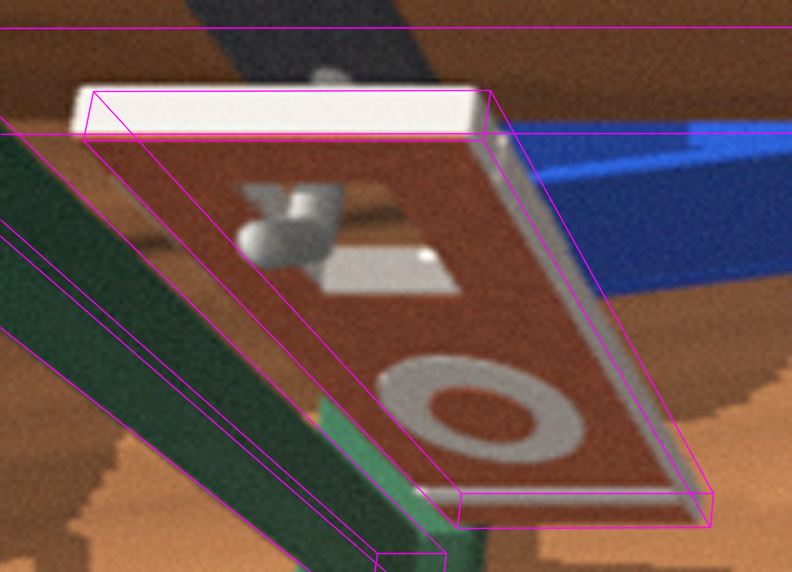

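View pics/w22.png

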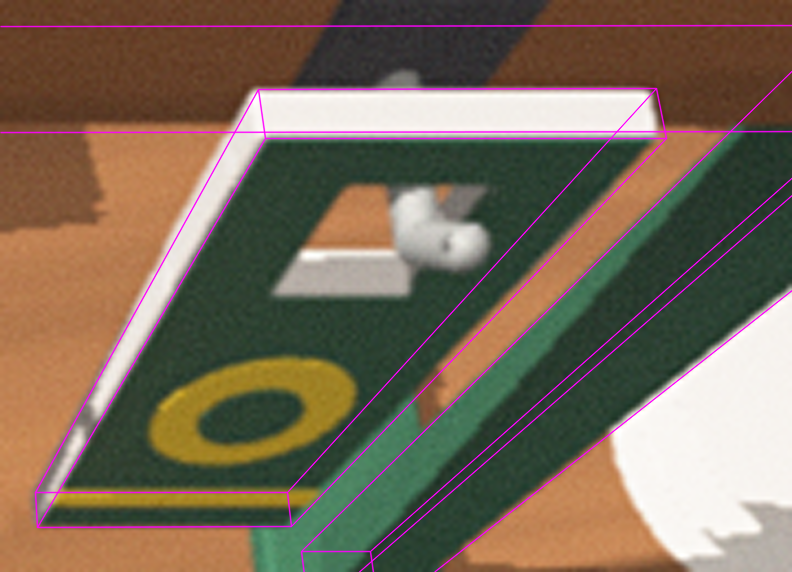

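Run:
```python
from plan import *
T=rail_tile(.06,.1135,.001)@np.linalg.inv(T2);go(T[:3,3],T[:3,:3])
```

```text
t 15.25 shift [ 0.1593 -0.0025  0.0835] turn [-0.      0.0003  0.0005] rows>= 1.8
```

Request:
jog_arm(motion=[0.4,0.04,0,0.02,0,0,0,0.4,0.08,-0.001,0.042,0,0,0,0.4,0.12,-0.002,0.063,0,0,0,0.4,0.15,-0.002,0.078,0,0,0,0.4,0.159,-0.002,0.083,0,0,0,0.4,0.159,-0.002,0.083,0,0,0,0.4,0.159,-0.002,0.083,0,0,0])

```text
t: 15.95
tool_pos: [0.6119, -0.0458, 0.1903]
orientation: [2.991, -0.217, 0.799]
force: [-0.1, -0.1, -0.9]
opening: 0.0539
```

```bash
cat > look.py <<'E'
from plan import *
import sys
n=sys.argv[1]
s=read_state();print(s["t"],s["force"],s["opening"])
Tt=poseT(s["tool_pos"],s["orientation"])@T2
H=np.linalg.inv(Tt)@np.r_[hookp(),1];print("hook in tile",H[:3].round(4), "tilt",np.degrees(np.arccos(Tt[2,2])).round(2))
HOL=box(-.004,.004,-.011,.011,.079,.103);TT=np.concatenate([TB,HOL])
c=wcam();r=(240,40,400,280);im=drawT(c,Tt,TT,r,2.5,"pics/a.png");drawT(c,tileT(RAILP,0),HOOK,r,2.5,f"pics/{n}w.png",im)
c=cam("side");r=(335,100,425,180);drawT(c,Tt,TB[:0],r,8,f"pics/{n}s0.png");im=drawT(c,Tt,TT,r,8,"pics/a.png");drawT(c,tileT(RAILP,0),HOOK,r,8,f"pics/{n}s.png",im)
E
python3 look.py r1
```

```text
15.95 [-0.05101277 -0.07512091 -0.87538549] 0.053871476369917244
hook in tile [ 0.0609 -0.0008  0.0868] tilt 0.08
```

View pics/r1w.png

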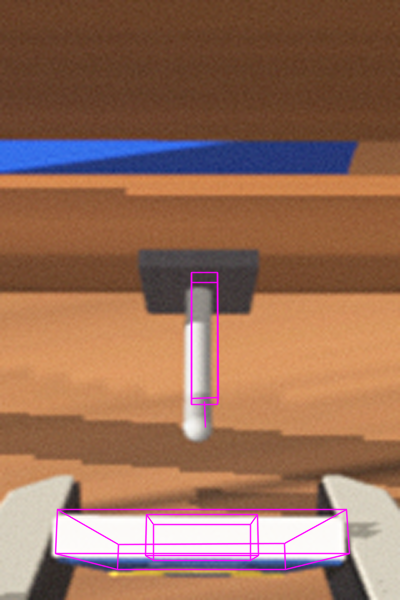

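View pics/r1s.png

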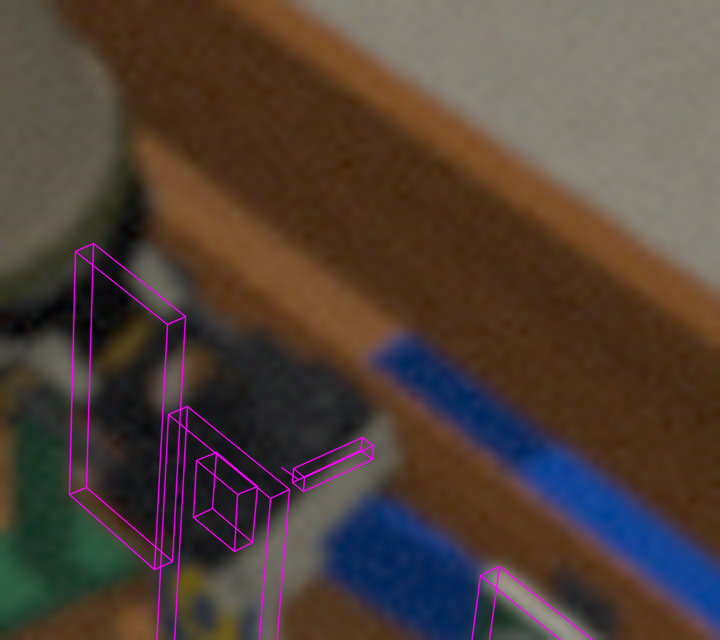

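View pics/r1s0.png

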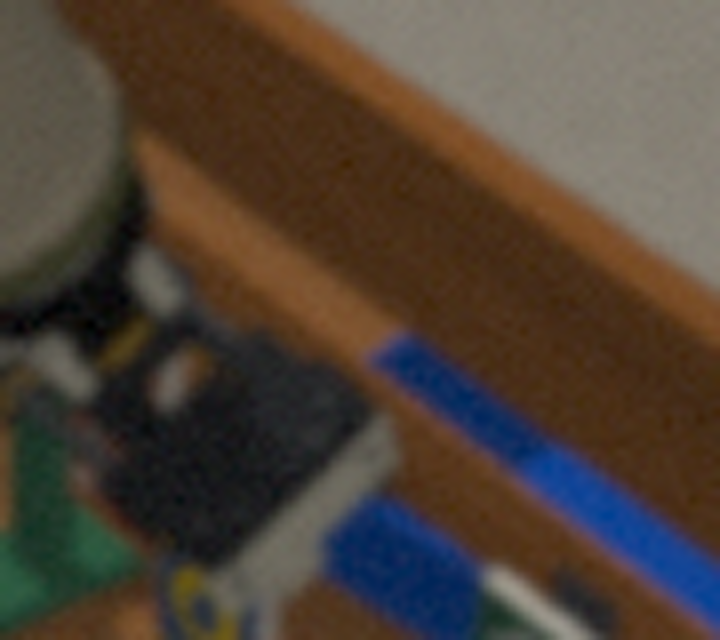

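Run:
```python
from plan import *
for o in(.036,.024):
    T=rail_tile(o,.1132,.0012)@np.linalg.inv(T2);go(T[:3,3],T[:3,:3])
```

```text
t 16.05 shift [ 0.0427 -0.0008  0.0256] turn [-0.0001  0.0004  0.0005] rows>= 0.5
t 16.05 shift [ 0.0635 -0.0008  0.0375] turn [-0.0001  0.0004  0.0005] rows>= 0.7
```

Request:
jog_arm(motion=[0.4,0.01,0,0.006,0,0,0,0.4,0.02,0,0.012,0,0,0,0.4,0.03,-0.001,0.018,0,0,0,0.4,0.043,-0.001,0.025,0,0,0,0.4,0.043,-0.001,0.025,0,0,0,0.4,0.043,-0.001,0.025,0,0,0])

```text
t: 16.65
tool_pos: [0.6367, -0.0489, 0.1902]
orientation: [2.991, -0.217, 0.799]
force: [-0.2, -0.2, -1.3]
opening: 0.0538
```

```bash
python3 look.py r2
```

```text
16.65 [-0.19839796 -0.16842742 -1.34658918] 0.05383477207892185
hook in tile [ 0.0359 -0.0013  0.0868] tilt 0.08
```

View pics/r2w.png

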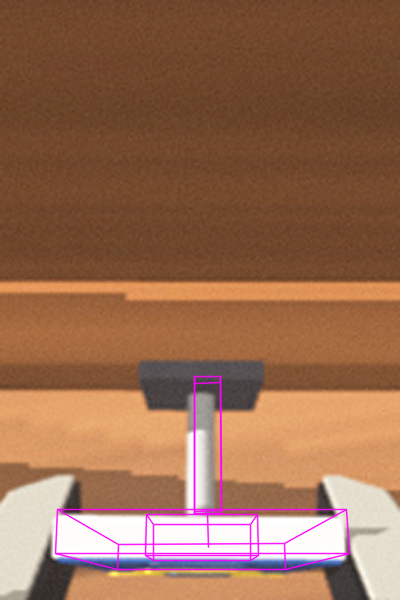

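Request:
jog_arm(motion=[0.4,0.007,0,0.004,0,0,0,0.4,0.014,0,0.008,0,0,0,0.4,0.02,0,0.012,0,0,0,0.4,0.02,0,0.012,0,0,0,0.4,0.02,0,0.012,0,0,0])

```text
t: 17.25
tool_pos: [0.648, -0.0506, 0.1899]
orientation: [2.991, -0.217, 0.799]
force: [-0.1, 0.3, -0.4]
opening: 0.0539
```

```bash
python3 look.py r3
python3 - <<'E'
from plan import *
for z in(.103,.1005,.0995):
    T=rail_tile(.0235,z,.0012)@np.linalg.inv(T2);go(T[:3,3],T[:3,:3])
E
```

```text
17.25 [-0.1464073   0.25051177 -0.43192025] 0.05387521736867883
hook in tile [ 0.0245 -0.0013  0.0872] tilt 0.09
t 17.35 shift [-0.0079  0.0002  0.0182] turn [-0.0001  0.0009  0.0006] rows>= 0.2
t 17.35 shift [-0.0104  0.0002  0.0226] turn [-0.0001  0.0009  0.0006] rows>= 0.2
t 17.35 shift [-0.0114  0.0002  0.0243] turn [-0.0001  0.0009  0.0006] rows>= 0.3
```

View pics/r3w.png

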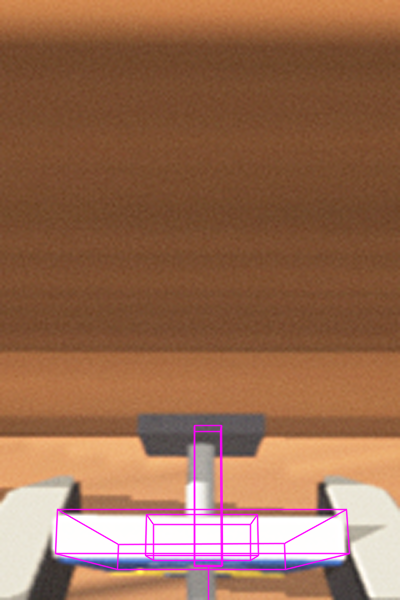

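Request:
jog_arm(motion=[0.4,-0.004,0,0.009,0,0,0,0.4,-0.008,0,0.018,0,0,0,0.4,-0.008,0,0.018,0,0,0,0.4,-0.01,0,0.022,0,0,0,0.4,-0.01,0,0.022,0,0,0])

```text
t: 17.85
tool_pos: [0.6488, -0.0507, 0.1774]
orientation: [2.992, -0.217, 0.798]
force: [-0.3, -0.8, -0.9]
opening: 0.0538
```

```bash
python3 look.py r4
python3 - <<'E'
from plan import *
for z in(.1,.0985):
    T=rail_tile(.0235,z,.0012)@np.linalg.inv(T2);go(T[:3,3],T[:3,:3])
E
```

```text
17.85 [-0.28112909 -0.78292512 -0.85755162] 0.0538391979865957
hook in tile [ 0.0236 -0.0013  0.0996] tilt 0.11
t 17.95 shift [-0.0009  0.0002  0.0014] turn [-0.0001  0.0009  0.0006] rows>= 0.0
t 17.95 shift [-0.0024  0.0002  0.004 ] turn [-0.0001  0.0009  0.0006] rows>= 0.0
```

Not yet resting; lower another 1–2 mm watching force.

Request:
jog_arm(motion=[0.4,-0.001,0,0.002,0,0,0,0.4,-0.002,0,0.003,0,0,0,0.4,-0.002,0,0.003,0,0,0,0.4,-0.002,0,0.003,0,0,0])

```text
t: 18.35
tool_pos: [0.6493, -0.0507, 0.1768]
orientation: [2.991, -0.217, 0.801]
force: [0.4, -0.1, 2.9]
opening: 0.0541
```

```bash
python3 look.py r5
```

```text
18.35 [ 0.37345685 -0.14127835  2.90240995] 0.05410479258238119
hook in tile [ 0.0231 -0.0013  0.1002] tilt 0.02
```

View pics/r5w.png

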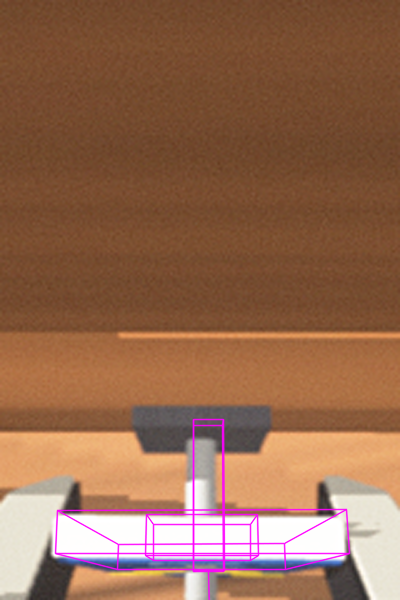

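View pics/r5s0.png

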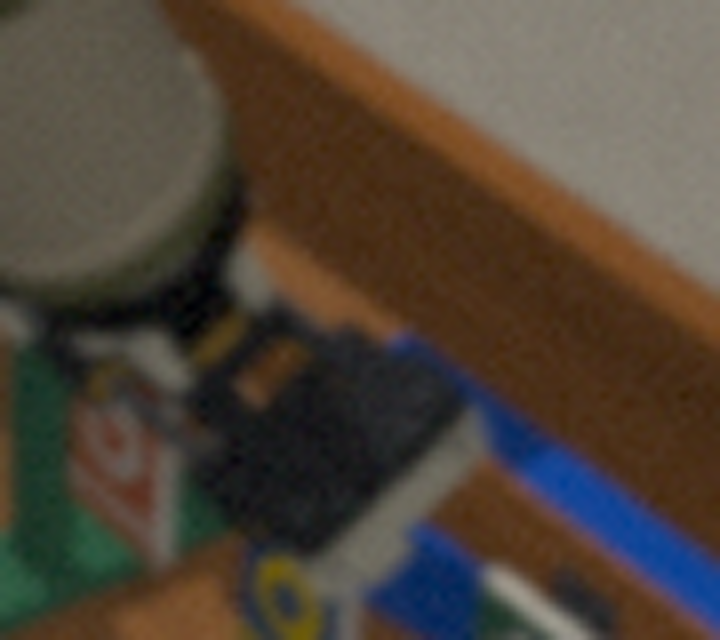

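Request:
jog_arm(motion=[0.65,0,0,0,0,0,0,0.7,0,0,0,0,0,0,0.8,0,0,0,0,0,0,0.8,0,0,0,0,0,0,0.8,0,0,0,0,0,0,0.8,0,0,0,0,0,0])

```text
t: 19.05
tool_pos: [0.6493, -0.0508, 0.1767]
orientation: [2.991, -0.217, 0.801]
force: [-0.2, -1.2, -0.2]
opening: 0.0743
```

```bash
python3 look.py r6;python3 - <<'E'
from plan import *
s=read_state();R=Ro.from_rotvec(s["orientation"]).as_matrix();go(s["tool_pos"]-R[:,2]*.12)
E
```

```text
19.05 [-0.18202049 -1.17187284 -0.18568668] 0.0743468968299388
hook in tile [ 0.0232 -0.0013  0.1004] tilt 0.03
t 19.15 shift [-0.    0.   -0.24] turn [0. 0. 0.] rows>= 2.4
```

View pics/r6w.png

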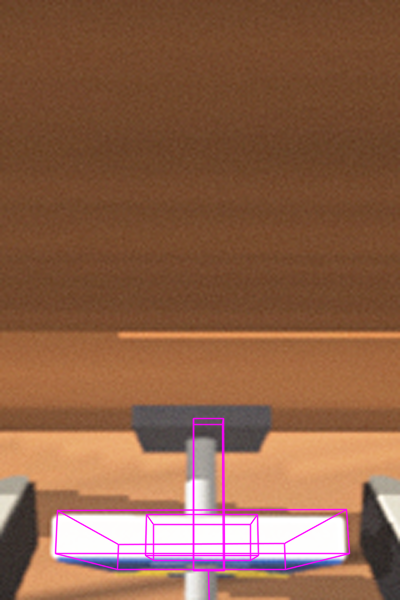

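Request:
jog_arm(motion=[0.8,0,0,-0.03,0,0,0,0.8,0,0,-0.07,0,0,0,0.8,0,0,-0.12,0,0,0,0.8,0,0,-0.18,0,0,0,0.8,0,0,-0.24,0,0,0,0.8,-0.1,0,-0.24,0,0,0,0.8,-0.15,0,-0.24,0,0,0,0.8,-0.15,0,-0.24,0,0,0])

```text
t: 19.95
tool_pos: [0.5229, -0.0321, 0.2401]
orientation: [2.993, -0.217, 0.795]
force: [-0.4, -0.2, -0.2]
opening: 0.0746
```

Run:
```python
from plan import *
s=read_state();print(s["t"],s["force"],s["tool_pos"])
Th=rail_tile(.0235,.1,.0012);HOL=box(-.004,.004,-.011,.011,.079,.103);TT=np.concatenate([TB,HOL])
c=wcam();drawT(c,Th,TT,(170,0,470,200),2.6,"pics/f1w.png")
c=cam("side");drawT(c,Th,TT[:0],(300,60,470,260),3,"pics/f1s.png")
c=cam("top");drawT(c,Th,TT,(235,75,445,215),3.8,"pics/f1t.png")
```

```text
19.95 [-0.43795162 -0.23701671 -0.24913419] [ 0.52290823 -0.03206708  0.24012385]
```

View pics/f1w.png

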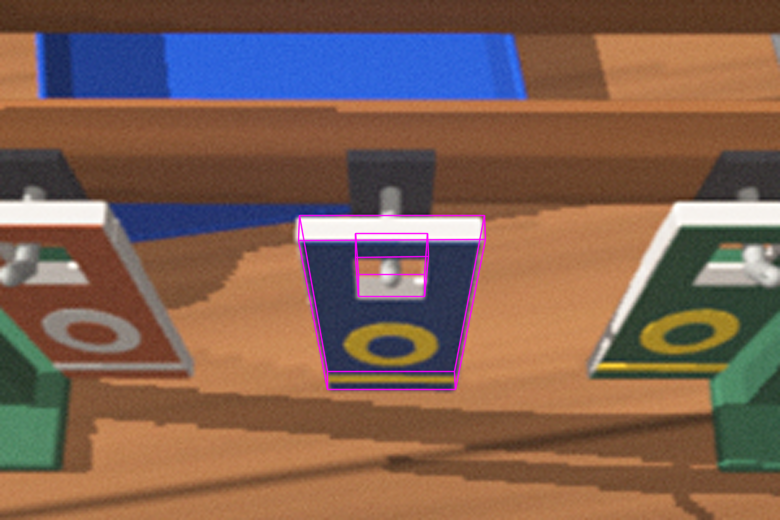

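View pics/f1s.png

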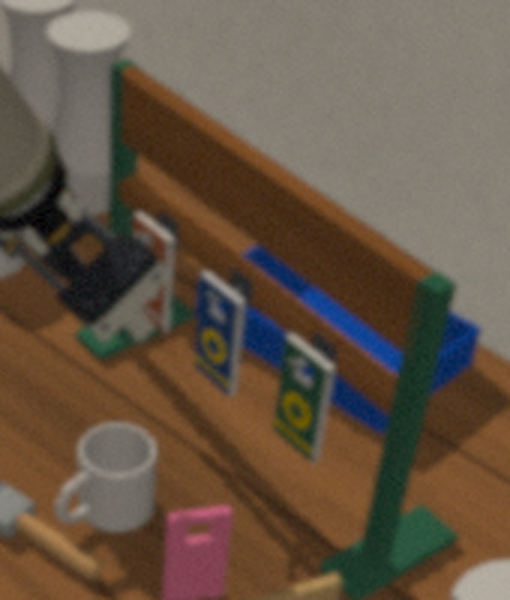

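View pics/f1t.png

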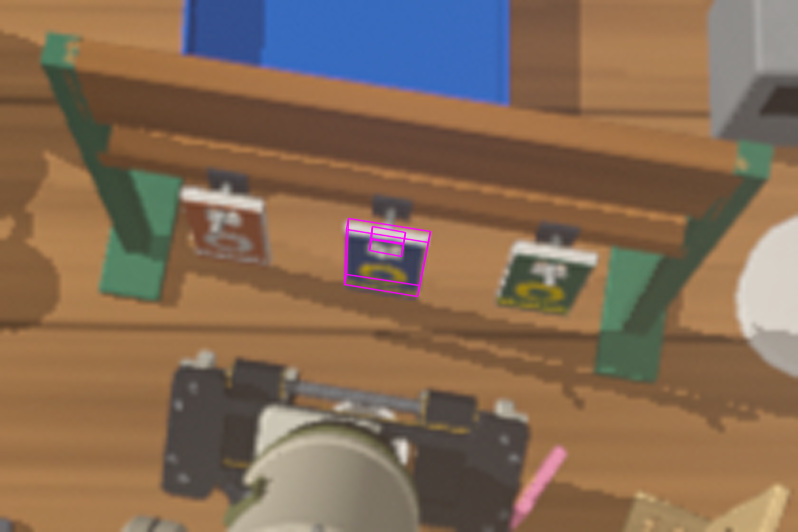

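Run:
```python
from plan import *
a=cam("wrist")["frame"].astype(int)
for i in range(6): read_camera("top")
b=cam("wrist")["frame"].astype(int);print("diff in tile area",np.abs(a-b)[70:160,270:370].mean(),np.abs(a-b)[160:200,470:640].mean())
t=cam("top")["frame"];t0=cv2.imread("pics/top0.png")[:,:,::-1]
d=np.abs(t.astype(int)-t0).max(2)
for n,(x0,y0,x1,y1) in dict(rack=(390,195,450,250),mug_a=(312,178,345,205),bowl=(140,180,185,225),mug_b=(180,112,220,155),sug=(450,198,490,230),sauc=(505,175,600,252),brush=(278,215,350,240)).items(): print(n,d[y0:y1,x0:x1].mean().round(1),(d[y0:y1,x0:x1]>40).sum())
print(read_state()["t"],abs(read_state()["dq"]).max())
close_job()
```

```text
diff in tile area 13.690481481481482 6.332696078431373
rack 13.4 487
mug_a 44.2 444
bowl 0.9 0
mug_b 0.8 0
sug 1.1 0
sauc 1.1 39
brush 49.3 1060
20.55 0.005641511800573313
the job is handed in; nothing more can be done
```

The blue tile is hanging on the middle (free) hook with its glazed face outward. I handed the job in at about t = 20.6 s. One check, that the tile was still at the end, was not conclusive.

- **What I did:** I lifted the tile out of the rack's rear slot, where its glaze faced the board, and stood it in the grey block. I then regripped it from the glazed side with a 30° lean and threaded its hole over the hook. It went down until the hook took its weight (about 3 N upward), then I opened the fingers and backed away.
- **Checks that agreed:**
    - The last wrist and top pictures show the tile within about 1 mm of the planned pose: about 23 mm out from the rail, upright and centred.
    - The hook shows through the hole, and the measured force was near zero after release.
    - In the last side and top pictures both hung samples look straight.
    - Bowl, mug_b and sugar pot are unchanged between the first and last top pictures. The saucers differ in only a few pixels.
- **Checks that did not settle it:**
    - Two wrist pictures, taken about 0.3 s apart just before hand-in, differed in the tile area (13.7 grey levels, against 6.3 in a reference patch). I put this down to the arm still settling, but did not confirm that.
    - The first-to-last comparison was not clean around mug_a, the brush and the rack. The arm covered mug_a and the brush in the last top picture, and the blue tile has left the rack. The last side picture shows mug_a upright and part of the brush. I did not compare positions there, and I did not look at the red tile again after the lift-out, when it stood in its slot.

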